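Pack the microscope optics and hang up the spanners

TASK

Clear the microscope bench after the session: stand every loose eyepiece, objective lens and filter cassette from the mat upright in a nest of its own shape and size in the blue case, all the way down, and then lower the case's lid gently until it is fully closed. Hang each flat steel lens spanner by its eye on one of the hooks of the stand so that it hangs down freely at rest, and leave the other things on the bench where they are.

Things in the scene. Friction and masses are not known exactly. Their poses are not given: they have to be found in the camera images.
- case: fixed blue nest block of the optics case, 150 (its x) x 206 (its y) x 30 high on the bench; origin at the centre of its underside, z up. Six nests 16 deep in its flat top, their walls 3 wider overall than the part. The lid is hinged along its +x edge (mm)
- case_hole0 (a point): 34 mm round nest (eyepiece); point at the centre of its mouth, level with the case's top; axes as the case
- case_hole1 (a point): 48 mm round nest (lens); point at the centre of its mouth, level with the case's top; axes as the case
- case_hole2 (a point): rectangular nest (cassette), 44 along the case's x and 26 along its y; point at the centre of its mouth, level with the case's top; axes as the case (mm)
- case_hole3 (a point): rectangular nest (cassette), 44 along the case's x and 26 along its y; point at the centre of its mouth, level with the case's top; axes as the case (mm)
- case_hole4 (a point): 34 mm round nest (eyepiece); point at the centre of its mouth, level with the case's top; axes as the case
- case_hole5 (a point): 48 mm round nest (lens); point at the centre of its mouth, level with the case's top; axes as the case
- lid (a joint): lid angle in rad: 0 closed, 2.1 wide open (starts open, just past upright). Hinge line along the case's y, at its +x top edge (75 mm along +x, 30 mm above the case's origin). Stiff-hinged grey cover that stays where it is left: hollow box 150 x 206 x 36 mm high when closed on the block, walls 4 mm; black tab 50 wide, 18 long, 6 thick in the middle of its free rim
- eyepiece1: black eyepiece with a thin steel band near its foot, upright cylinder 34 across, 40 high, 70 g; origin at the centre of its foot, z up; at the start on a 2 thick mat; may be absent (mm)
- lens1: aluminium objective lens with a black band, upright cylinder 48 across, 32 high, 120 g; origin at the centre of its foot, z up; at the start on a 2 thick mat; may be absent (mm)
- cassette1: aluminium filter cassette with black sides, upright block 44 (its x) x 26 (its y) x 34 high, 80 g; origin at the centre of its foot, z up; at the start on a 2 thick mat; may be absent (mm)
- eyepiece2: black eyepiece with a thin steel band near its foot, upright cylinder 34 across, 40 high, 70 g; origin at the centre of its foot, z up; at the start on a 2 thick mat; may be absent (mm)
- lens2: aluminium objective lens with a black band, upright cylinder 48 across, 32 high, 120 g; origin at the centre of its foot, z up; at the start on a 2 thick mat; may be absent (mm)
- cassette2: aluminium filter cassette with black sides, upright block 44 (its x) x 26 (its y) x 34 high, 80 g; origin at the centre of its foot, z up; at the start on a 2 thick mat; may be absent (mm)
- spanner1: flat steel spanner lying on the bench, 137 long, 8 thick, 110 g; origin at the centre of the eye's hole, on the underside; z through its thickness, x along it, away from the shank. Eye 40 across, hole 24; shank 16 wide, 16 to 88 behind the origin (-x), centre of mass about 50 behind; open jaw 34 wide, 86 to 117 behind; one of the two may be absent (mm)
- spanner2: flat steel spanner lying on the bench, 137 long, 8 thick, 110 g; origin at the centre of the eye's hole, on the underside; z through its thickness, x along it, away from the shank. Eye 40 across, hole 24; shank 16 wide, 16 to 88 behind the origin (-x), centre of mass about 50 behind; open jaw 34 wide, 86 to 117 behind; one of the two may be absent (mm)
- hook_a_tip (a point): top of the left (+y) hook of the fixed hook stand, 208 above the bench; hooks 90 apart. x points to the stand's white crossbar (face 64 behind the tip, 150 wide, 165 to 195 high, on two posts and a grey foot plate), z up. Each hook is a steel bar 8 thick coming level out of the crossbar at height 180 towards the robot; 56 out it turns up into a tip rising 28 and leaning 8 outward (mm)
- hook_b_tip (a point): top of the right (-y) hook of the fixed hook stand, 208 above the bench; hooks 90 apart. x points to the stand's white crossbar (face 64 behind the tip, 150 wide, 165 to 195 high, on two posts and a grey foot plate), z up. Each hook is a steel bar 8 thick coming level out of the crossbar at height 180 towards the robot; 56 out it turns up into a tip rising 28 and leaning 8 outward (mm)
- forceps: bystander, to be left alone: steel forceps lying flat, 125 x 9 x 6; origin at the centre of its underside (mm)
- dish: bystander, to be left alone: white dish with a model eye, 70 across, 26 high; origin at the centre of its underside (mm)
- scope: bystander, to be left alone: black hand-held ophthalmoscope lying down, 180 x 34 x 28; origin at the centre of its underside (mm)
- memory_stick: bystander, to be left alone: small steel-and-black memory stick, 58 x 18 x 9; origin at the centre of its underside (mm)
- marker: bystander, to be left alone: white marker pen with a green cap, 130 x 12 x 12; origin at the centre of its underside (mm)
- drops: bystander, to be left alone: white dropper bottle, 32 across, 60 high; origin at the centre of its underside (mm)

How it is judged:
By the outcome, as a careful person would: the job done as asked, in the order asked, and still so for the second after the job is handed in, with the robot touching nothing.
Of eyepiece1, eyepiece2, lens1, lens2, cassette1, cassette2 only 3 to 5 are there at a start; the rules pass over those that are not, and their reading is None.
Of spanner1, spanner2 only 1 to 2 are there at a start; the rules pass over those that are not, and their reading is None.
At some moment in a run one of eyepiece1, eyepiece2, lens1, lens2, cassette1, cassette2 may be knocked a few centimetres aside while the robot is not near it.
It also fails if it takes over 210 s, if anything falls off the work surface, if the arm or the gripper's body presses on something with over 40 N, if the wrist force passes 120 N, or if a joint passes its speed limit or range.

ROBOT

A 7-joint arm with a two-finger parallel gripper is mounted at the origin on the work surface. World frame = base frame: x ahead of the robot, y to its left, z up, the work surface at z = 0. Lengths are in m, angles in rad, forces in N, time in s.
With the tool pointing down it reaches from about 0.425 to 0.95 m from the base axis. Payload 4.7 kg.
Tool frame: the origin (TCP) lies between the finger pads; the fingertips stand 11 mm ahead of it and the grasp point (between the pads) lies 8 mm behind it (env.tip_reach is the distance from the TCP to the fingertips, in m); z points along the fingers, y is the line along which they close (so a half turn about z gives the same grasp; the last joint's range is limited). The gripper opens to 87 mm and grips with 3 to 60 N. Pads are 19 mm wide; open, the fingers measure 117 mm over their backs; the gripper's body (75 mm by 190 mm) begins 51 mm behind the grasp point.
Start: joints at [-1.227, 0.469, -0.049, 1.532, 0.024, 1.141, -0.082], TCP at [0.246, 0.629, 0.234] pointing down, gripper open.
Joint ranges: [-2.59, 2.59], [-0.33, 1.99], [-1.39, 1.29], [0.1, 2.45], [-1.04, 4.18], [0.21, 1.99], [-2.66, 2.66]. Speed limits (rad/s): [2.57, 2.57, 3.14, 3.14, 3.14, 3.14, 3.14].

INTERFACE

Orientations are given as a unit quaternion [w, x, y, z].
In Python, from cell import env, snapshot, get_calibration gives the robot as it stands. The module is installed in compiled form; this text tells all that it offers.
- The arm moves only by the tool carry_out, never from a script. Its argument "plan" is a list of rows, each a list of 6 numbers: the shift along the tool's x, y, z each as a share of 10 cm, from -1 to 1, then the turn, a rotation vector about the tool's x, y, z each as a share of 120 degrees, from -1 to 1. A call has exactly 8 rows; each row shifts and turns the commanded pose from where the row before left it, along the tool's axes as they then stand; what a row does not reach is not made up. A row lasts 1/8 s, in which the tool goes at most 62.5 mm and 10.7 degrees, less where a joint would pass 70% of its speed; a pose out of reach is approached as far as the arm can. A call with a number of a shift or a turn outside -1 to 1 is refused whole. A call with a gripper value outside its range is refused whole. "fingers" is the opening, from 0 (shut) to 1 (fully open), set as the call begins (left out, the last holds). The fingers move at their own pace and stop on an object; the grip force is fixed at half the most. Time passes only in rows, so rows that do not move let the fingers close, or fill a call up. It gives the time, the measured TCP pose, the force, the opening and the grip force at its end, in the units of the state.
- env.state(): the state, without advancing time (a new reading comes with each control period).
- snapshot(name): name is "scene" or "top" or "wrist"; returns the picture (480x640x3 uint8, red, green, blue); there is no depth.
- get_calibration(name): a dict with "K" (3x3 intrinsics, pixels), "rvec" (rotation vector, rad) and "tvec" (3), from world to camera coordinates, as OpenCV has them; the wrist camera has in their place "tool_from_camera" (4x4, takes a point from camera to tool coordinates, whose origin is the TCP and whose axes are the flange's). Camera axes: x right, y down, z forward; pixel columns grow to the right and rows downward; lengths in m; the calibration is good to about 2 mm. A picture is of the moment at which its call begins: read the wrist's pose just before it. get_calibration takes no time and is no camera call.
- env.finish_job(): hands the job in; it is judged then, once.
The state is a dict: "time_s": time; "joint_positions": joint angles; "dq": joint speeds; "joint_torque": joint torques, N m; "tool_pos": TCP position; "tool_rot": TCP orientation; "wrist_force": force on the tool from outside, world axes, zero at the start; "moment": the same for the moment, N m; "finger_gap": opening from 0.0 (shut) to 1.0 (fully open); "finger_force": force on a finger pad.
Only numpy, scipy, OpenCV 4.12 (cv2) and the standard library are available. Lean on these libraries where they do the work, as an engineer would, in place of code of your own. Each camera call takes 0.05 s, during which the arm holds its last target. There are 200 camera calls.

## Working session

There is one attempt and no reset: what is moved stays moved. The work goes in short steps, Python scripts to look and compute and a tool call to move; the robot and the scene stay as the last step left them, time stands still between calls to the robot, and variables do not carry over. Pictures are saved under pics/ and viewed, at most 14 in all, crops included, and the job is handed in when it is done.

Besides the shell and the picture viewer there is one more tool, called after "Request:" by a JSON object that holds its "name" and its "arguments". carry_out: Moves the arm, as the interface text tells. Shift numbers are shares of 10 cm and turn numbers shares of 120 degrees, none past 1 either way. Its arguments: {"type":"object","properties":{"plan":{"type":"array"},"fingers":{"type":"number"}},"required":["plan"]}

```bash
ls; mkdir -p pics
python3 - <<'E'
from cell import env,snapshot,get_calibration
import cv2
for n in ("scene","top"):
    cv2.imwrite(f"pics/{n}0.png",snapshot(n)[:,:,::-1])
    c=get_calibration(n);print(n,c)
print(get_calibration("wrist"));print(env.state())
E
```

```text
pics
scene {'K': array([[481.3979853 ,   0.        , 317.88391512],
       [  0.        , 481.3979853 , 243.40435621],
       [  0.        ,   0.        ,   1.        ]]), 'rvec': array([ 1.15006822,  2.37070915, -0.94870985]), 'tvec': array([ 0.38136181, -0.16966231,  1.27886222])}
top {'K': array([[454.342416  ,   0.        , 317.17766191],
       [  0.        , 454.342416  , 245.25024617],
       [  0.        ,   0.        ,   1.        ]]), 'rvec': array([ 2.20650591, -2.18781087,  0.04822985]), 'tvec': array([-0.05048844,  0.5216461 ,  0.95229216])}
{'K': array([[350.17664717,   0.        , 318.42313812],
       [  0.        , 350.17664717, 239.1448868 ],
       [  0.        ,   0.        ,   1.        ]]), 'tool_from_camera': array([[ 7.80162616e-04, -9.53031319e-01, -3.02870758e-01,
         8.58968086e-02],
       [ 9.99999536e-01,  9.14920247e-04, -3.03051366e-04,
        -1.12880742e-03],
       [ 5.65920032e-04, -3.02870381e-01,  9.53031590e-01,
        -1.50737996e-01],
       [ 0.00000000e+00,  0.00000000e+00,  0.00000000e+00,
         1.00000000e+00]])}
{'time_s': 0.1, 'joint_positions': array([-1.22690503,  0.46935621, -0.04857468,  1.53357651,  0.02409923,
        1.14095988, -0.08232568]), 'dq': array([-0.0001375 , -0.00260806, -0.00010501, -0.00324331, -0.00039558,
        0.0014491 ,  0.00025982]), 'joint_torque': array([ 7.66402263e-04, -5.09168923e+01, -8.10997537e-02, -2.36831528e+01,
       -6.14158041e-02,  3.43671057e-02,  1.09218470e-04]), 'tool_pos': array([0.24565779, 0.62816357, 0.23260649]), 'tool_rot': array([-1.26095104e-04,  1.85325505e-01,  9.82676815e-01, -8.47946078e-04]), 'wrist_force': array([ 0.17455672, -0.40108457,  0.1061858 ]), 'moment': array([ 8.40777270e-03, -9.05732890e-05,  6.06341143e-03]), 'finger_force': 0.0, 'finger_gap': 0.9995260861579469}
```

View pics/scene0.png

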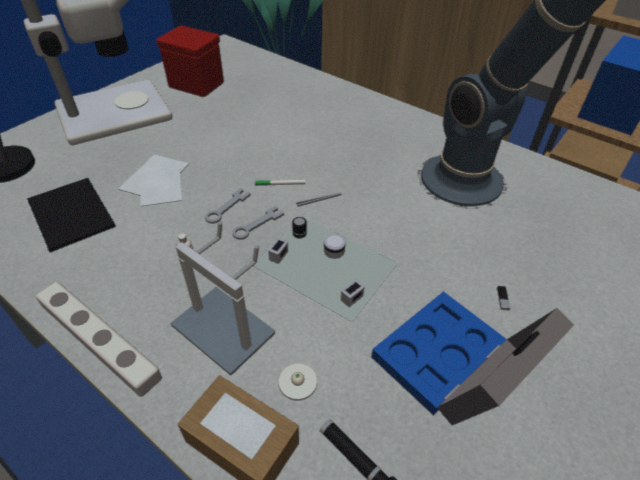

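View pics/top0.png

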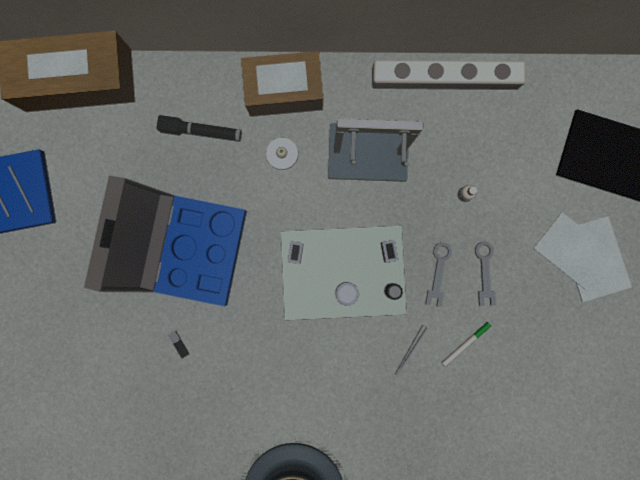

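Top view: lens (347,293), eyepiece (394,291), cassettes (296,252) and (390,251), spanner eyes (442,250) and (484,249), case top around (200,250), hooks at about (352,160) and (404,160). One eyepiece, one lens, two cassettes and two spanners are present.

```bash
cat > h.py <<'E'
import numpy as np, cv2
from scipy.spatial.transform import Rotation as R
from cell import env, snapshot, get_calibration
def rot(q): return R.from_quat([q[1],q[2],q[3],q[0]])
def cam(name, s=None):
    "camera -> world rotation, camera centre, K"
    c=get_calibration(name)
    if name=="wrist":
        s=s or env.state(); T=c["tool_from_camera"]; Rt=rot(s["tool_rot"]).as_matrix()
        return Rt@T[:3,:3], Rt@T[:3,3]+s["tool_pos"], c["K"]
    Rw=R.from_rotvec(c["rvec"]).as_matrix()
    return Rw.T, -Rw.T@c["tvec"], c["K"]
def ray(C,uv):
    Rc,o,K=C; uv=np.atleast_2d(np.asarray(uv,float))
    return o,(Rc@np.linalg.solve(K,np.c_[uv,np.ones(len(uv))].T)).T
def onz(C,uv,z):
    o,d=ray(C,uv); return o+d*((z-o[2])/d[:,2])[:,None]
def px(C,P):
    Rc,o,K=C; p=(np.atleast_2d(P)-o)@Rc@K.T; return p[:,:2]/p[:,2:]
def shot(name,fn=None,scale=1,crop=None):
    s=env.state(); im=snapshot(name); C=cam(name,s)
    if fn:
        v=im[:,:,::-1]
        if crop: v=v[crop[1]:crop[3],crop[0]:crop[2]]
        cv2.imwrite(f"pics/{fn}.png",cv2.resize(v,None,fx=scale,fy=scale,interpolation=cv2.INTER_CUBIC))
    return im,C
def yaw(s=None):
    "angle of the tool x axis in the world, degrees"
    s=s or env.state(); x=rot(s["tool_rot"]).apply([1,0,0]); return np.degrees(np.arctan2(x[1],x[0]))
def go(p,yawdeg=None):
    "down-pointing: turn about tool z first (share), then shift in tool axes (shares)"
    s=env.state(); r=rot(s["tool_rot"]); y0=yaw(s); t=0 if yawdeg is None else (yawdeg-y0+180)%360-180
    r2=r*R.from_rotvec([0,0,np.radians(-t)])
    down=R.from_euler('z',y0+t,degrees=True)*R.from_euler('x',180,degrees=True)
    fix=(r2.inv()*down).as_rotvec(degrees=True)/120
    d=r2.inv().apply(np.asarray(p)-s["tool_pos"])/0.1
    print("turn z",np.round(-t/120,3),"(fix",np.round(fix,3),") then shift",np.round(d,3),"yaw",round(y0,1),"tcp",np.round(s["tool_pos"],4),"q7",round(s["joint_positions"][6],2))
E
python3 - <<'E'
from h import *
im,C=shot("top","case_top",3,(80,165,260,315))
print(C[1])
for n,uv,z in [("lens",(347,293),.034),("eyep",(394,291),.042),("casA",(295,250),.036),("casB",(389,250),.036),("sp1 eye",(442,250),.008),("sp1 jaw",(434,297),.008),("sp2 eye",(484,249),.008),("sp2 jaw",(487,296),.008),("hookA",(352,163),.2),("hookB",(404,163),.2),("dish",(282,153),.02),("scope",(200,130),.02),("drops",(470,192),.06)]:
    print(n,np.round(onz(C,uv,z)[0],3))
E
```

```text
[ 0.47777813 -0.048215    0.9751551 ]
lens [ 0.423 -0.108  0.034]
eyep [ 0.428 -0.204  0.042]
casA [ 0.511 -0.     0.036]
casB [ 0.512 -0.195  0.036]
sp1 eye [ 0.514 -0.312  0.008]
sp1 jaw [ 0.415 -0.294  0.008]
sp2 eye [ 0.517 -0.401  0.008]
sp2 jaw [ 0.418 -0.407  0.008]
hookA [ 0.656 -0.105  0.2  ]
hookB [ 0.656 -0.195  0.2  ]
dish [0.717 0.03  0.02 ]
scope [0.765 0.206 0.02 ]
drops [ 0.63  -0.355  0.06 ]
```

View pics/case_top.png

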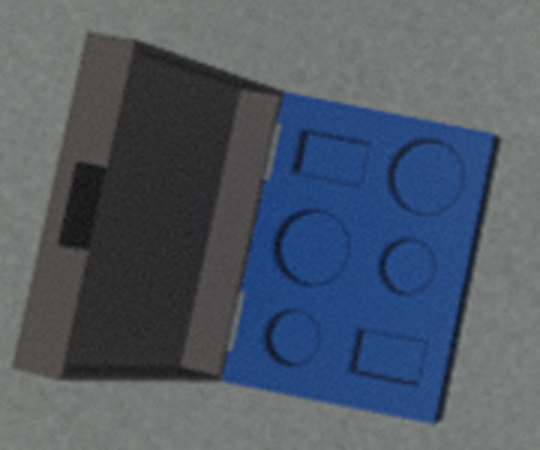

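The case crop shows the far column (from top) as big, small, rect, and the hinge-side column as rect, big, small. The lid leans to image left (+y), and the case x axis has a yaw of about 79°. Next I hover over it with the wrist camera.

Run:
```python
from h import *
C=cam("top")
f=lambda p:(np.array(p)/3+[80,165])
for n,p in dict(bigF=(431,176),smF=(409,265),recF=(392,356),recN=(334,157),bigN=(313,247),smN=(294,337),hingeT=(283,92),hingeB=(222,380)).items(): print(n,np.round(onz(C,f(p),.03)[0],3))
go([.52,.20,.26],79)
```

```text
bigF [0.565 0.15  0.03 ]
smF [0.503 0.164 0.03 ]
recF [0.44  0.174 0.03 ]
recN [0.577 0.217 0.03 ]
bigN [0.515 0.231 0.03 ]
smN [0.452 0.242 0.03 ]
hingeT [0.623 0.254 0.03 ]
hingeB [0.422 0.292 0.03 ]
turn z 0.664 (fix [-0.     0.001 -0.   ] ) then shift [-3.681  3.51  -0.268] yaw 158.6 tcp [0.2457 0.6282 0.2327] q7 -0.08
```

Request:
{"name": "carry_out", "arguments": {"plan": [[0,0,-0.084,0,0,0.083],[0,0,-0.084,0,0,0.083],[0,0,-0.084,0,0,0.083],[0,0,-0.084,0,0,0.083],[0,0,-0.084,0,0,0.083],[0,0,-0.084,0,0,0.083],[0,0,-0.084,0,0,0.083],[0,0,-0.084,0,0,0.083]]}}

```text
time_s: 1.15
tool_pos: [0.2456, 0.6285, 0.3006]
tool_rot: [0.0, 0.774, 0.634, -0.0]
wrist_force: [0.1, -0.3, 0.5]
finger_gap: 0.999
finger_force: 0.0
```

Request:
{"name": "carry_out", "arguments": {"plan": [[-0.41,0.34,0,0,0,0],[-0.41,0.34,0,0,0,0],[-0.41,0.34,0,0,0,0],[-0.41,0.34,0,0,0,0],[-0.41,0.34,0,0,0,0],[-0.41,0.34,0,0,0,0],[-0.41,0.34,0,0,0,0],[-0.41,0.34,0,0,0,0]]}}

```text
time_s: 2.15
tool_pos: [0.4504, 0.2529, 0.3006]
tool_rot: [-0.0, 0.772, 0.636, 0.0]
wrist_force: [0.5, 1.1, -0.5]
finger_gap: 1.0
finger_force: 0.0
```

Request:
{"name": "carry_out", "arguments": {"plan": [[-0.41,0.34,0,0,0,0],[-0.41,0.34,0,0,0,0],[0,0,0,0,0,0],[0,0,0,0,0,0],[0,0,0,0,0,0],[0,0,0,0,0,0],[0,0,0,0,0,0],[0,0,0,0,0,0]]}}

```text
time_s: 3.15
tool_pos: [0.5009, 0.1614, 0.3007]
tool_rot: [-0.0, 0.772, 0.636, 0.0]
wrist_force: [-0.4, 0.0, -0.5]
finger_gap: 1.0
finger_force: 0.0
```

Run:
```python
from h import *
im,C=shot("wrist","w1")
go([.5,.158,.3],79); print(env.state()["time_s"],env.state()["joint_positions"].round(2))
```

```text
turn z -0.0 (fix [-0. -0.  0.] ) then shift [-0.035 -0.003  0.008] yaw 79.0 tcp [0.501  0.1613 0.3008] q7 -0.48
3.2 [-0.84  0.17  0.52  1.82 -0.09  1.17 -0.48]
```

View pics/w1.png

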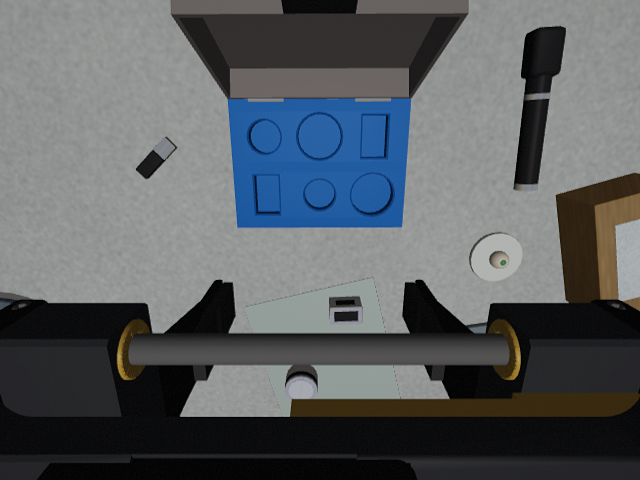

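The wrist view shows the blue block spanning columns 230–410 and rows 98–228. The nests are small (265,136), big (320,136), rect (374,136), rect (267,194), small (319,193) and big (371,194). The lid is above in the image.

Run:
```python
from h import *
im,C=shot("wrist")
hsv=cv2.cvtColor(im,cv2.COLOR_RGB2HSV)
m=cv2.inRange(hsv,(100,120,40),(125,255,255)); 
cs,_=cv2.findContours(m,cv2.RETR_EXTERNAL,cv2.CHAIN_APPROX_NONE); c=max(cs,key=cv2.contourArea)
q=cv2.approxPolyDP(c,8,True)[:,0]; print("blue quad",q.tolist(),np.round(onz(C,q,.03)[:,:2],4).tolist())
g=cv2.GaussianBlur(cv2.resize(im[90:235,225:415],None,fx=4,fy=4,interpolation=cv2.INTER_CUBIC),(0,0),2)
e=cv2.Canny(g,25,60); e=cv2.morphologyEx(e,cv2.MORPH_CLOSE,np.ones((9,9)))
cs,_=cv2.findContours(e,cv2.RETR_LIST,cv2.CHAIN_APPROX_NONE)
for c in cs:
    x,y,w,h=cv2.boundingRect(c)
    if not(80<w<220 and 80<h<220): continue
    p=c[:,0]/4.+[225-.375,90-.375]; W=onz(C,p,.03)[:,:2].astype(np.float32)
    (cx,cy),(a,b),t=cv2.minAreaRect(W); (ex,ey),r=cv2.minEnclosingCircle(W)
    print(np.round([x/4+225,y/4+90],0),"rect",np.round([cx,cy,a,b],4),round(t,1),"circ",np.round([ex,ey,2*r],4))
cv2.imwrite("pics/e.png",e)
print(C[1])
```

```text
blue quad [[228, 99], [238, 227], [401, 226], [410, 98]] [[0.4207, 0.2925], [0.3931, 0.1462], [0.5933, 0.1088], [0.621, 0.2548]]
[305. 180.] rect [0.5006 0.1686 0.033  0.0349] 79.0 circ [0.5008 0.1692 0.0354]
[303. 179.] rect [0.5004 0.1678 0.037  0.0398] 79.0 circ [0.5005 0.1675 0.0411]
[254. 176.] rect [0.4379 0.179  0.0465 0.0296] 79.0 circ [0.4377 0.1794 0.054 ]
[351. 174.] rect [0.5619 0.1569 0.047  0.0476] 79.0 circ [0.5616 0.1578 0.0493]
[350. 172.] rect [0.5624 0.1567 0.0527 0.0525] 70.4 circ [0.563  0.1561 0.0553]
[251. 120.] rect [0.4518 0.2459 0.0351 0.0335] 77.1 circ [0.4524 0.2456 0.0357]
[246. 118.] rect [0.4508 0.2465 0.0394 0.0413] 58.6 circ [0.4504 0.2457 0.0416]
[362. 116.] rect [0.5745 0.2222 0.0449 0.0268] 79.1 circ [0.575  0.2223 0.0513]
[298. 114.] rect [0.5132 0.2339 0.0479 0.0483] 79.0 circ [0.5133 0.2339 0.0491]
[360. 113.] rect [0.5748 0.2224 0.0498 0.0313] 79.0 circ [0.5743 0.2224 0.0566]
[296. 112.] rect [0.5131 0.2343 0.0535 0.0536] 42.3 circ [0.5131 0.2335 0.0553]
[0.51480473 0.24339598 0.45149954]
```

Request:
{"name": "carry_out", "arguments": {"plan": [[-0.46,0.03,0,0,0,0],[-0.46,0.03,0,0,0,0],[-0.46,0.03,0,0,0,0],[-0.46,0.03,0,0,0,0],[-0.46,0.03,0,0,0,0],[-0.46,0.03,0,0,0,0],[0,0,0,0,0,0],[0,0,0,0,0,0]]}}

```text
time_s: 4.25
tool_pos: [0.466, -0.1125, 0.3007]
tool_rot: [-0.0, 0.772, 0.636, 0.0]
wrist_force: [0.4, 1.0, 0.7]
finger_gap: 1.003
finger_force: 0.0
```

Run:
```python
from h import *
im,C=shot("wrist","w2")
go([.465,-.115,.3],79)
for n,P in dict(lens=[.423,-.108,.034],eye=[.428,-.204,.042],A=[.511,0,.036],B=[.512,-.195,.036]).items(): print(n,px(C,P).round(0))
```

```text
turn z 0.001 (fix [-0. -0.  0.] ) then shift [-0.032 -0.005  0.006] yaw 79.1 tcp [ 0.4661 -0.1119  0.3006] q7 0.04
lens [[285. 203.]]
eye [[305. 277.]]
A [[341.  93.]]
B [[368. 257.]]
```

View pics/w2.png

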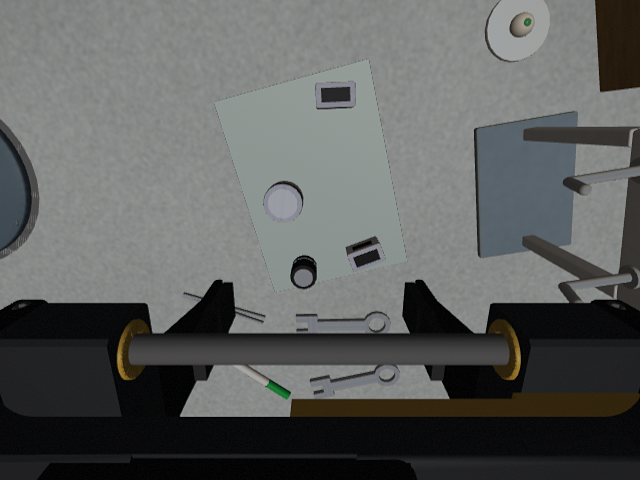

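The wrist view of the mat shows the lens top at (283,202), the eyepiece at (304,270), cassette A at (335,95) and cassette B at (366,253). The spanner eyes are at (376,322) and (388,373).

```bash
cat > meas.py <<'E'
from h import *
def blob(im,uv,r,f):
    "largest contour of mask f(crop) in a window about uv -> full-image points"
    u,v=map(int,uv); x0,y0=max(u-r,0),max(v-r,0); k=4
    w=cv2.GaussianBlur(cv2.resize(im[y0:v+r,x0:u+r],None,fx=k,fy=k,interpolation=cv2.INTER_CUBIC),(0,0),2)
    m=f(w); cs,_=cv2.findContours(m.astype(np.uint8)*255,cv2.RETR_EXTERNAL,cv2.CHAIN_APPROX_NONE)
    c=max(cs,key=cv2.contourArea); return c[:,0]/k+[x0-.375,y0-.375]
def prof(im,uv,r):
    u,v=map(int,uv); return im[v,u-r:u+r:2].tolist(), im[v-r:v+r:2,u].tolist()
E
python3 - <<'E'
from meas import *
im,C=shot("wrist")
for uv,r in [((283,202),26),((304,270),22),((335,95),26),((366,255),24)]:
    u,v=uv
    print(uv,"row",im[v,u-r:u+r:2].astype(int).mean(1).round().astype(int).tolist(),"col",im[v-r:v+r:2,u].astype(int).mean(1).round().astype(int).tolist())
print(im[150,320])
E
```

```text
(283, 202) row [145, 145, 145, 124, 138, 138, 158, 158, 157, 157, 158, 158, 156, 156, 158, 158, 158, 159, 158, 158, 148, 139, 143, 118, 146, 145] col [145, 146, 137, 41, 86, 135, 133, 156, 156, 155, 156, 155, 156, 156, 156, 156, 156, 157, 157, 156, 157, 152, 142, 143, 144, 143]
(304, 270) row [142, 142, 143, 143, 146, 1, 24, 26, 59, 102, 127, 126, 91, 51, 26, 26, 3, 70, 144, 142, 143, 142] col [144, 144, 144, 138, 0, 40, 4, 6, 4, 21, 23, 126, 121, 121, 120, 120, 119, 120, 120, 107, 15, 126]
(335, 95) row [150, 150, 150, 150, 142, 141, 91, 36, 40, 39, 40, 39, 40, 38, 40, 40, 41, 39, 39, 38, 40, 146, 142, 120, 151, 151] col [151, 151, 151, 151, 151, 151, 152, 133, 140, 126, 36, 39, 40, 38, 40, 40, 33, 142, 136, 114, 106, 151, 150, 150, 149, 150]
(366, 255) row [142, 142, 144, 119, 138, 142, 144, 145, 133, 69, 21, 24, 27, 26, 26, 25, 27, 24, 41, 144, 142, 127, 142, 143] col [144, 144, 144, 144, 126, 46, 4, 12, 56, 144, 144, 71, 27, 27, 26, 29, 20, 127, 138, 143, 139, 140, 138, 132]
[142 151 147]
```

```bash
cat >> meas.py <<'E'
def part(im,C,kind,uv,r=22,ztop=None):
    V=lambda w:w.astype(float).mean(2)
    z=ztop or dict(lens=.034,eye=.042,cas=.036)[kind]
    u,v=map(int,np.ravel(uv)); 
    if kind=="lens": p=blob(im,(u,v),r,lambda w:V(w)>151)
    elif kind=="eye": p=blob(im,(u,v),r,lambda w:(V(w)>75)&(cv2.erode(cv2.convexHullMask(w),None) if 0 else inner(V(w)<60)))
    else: p=blob(im,(u,v),r,lambda w:V(w)<60)
    W=onz(C,p,z)[:,:2].astype(np.float32)
    return W
def inner(dark):
    "fill of the convex hull of the largest dark blob"
    cs,_=cv2.findContours(dark.astype(np.uint8),cv2.RETR_EXTERNAL,cv2.CHAIN_APPROX_NONE)
    m=np.zeros(dark.shape,np.uint8); cv2.fillPoly(m,[cv2.convexHull(max(cs,key=cv2.contourArea))],1); return m>0
E
sed -i 's/(cv2.erode(cv2.convexHullMask(w),None) if 0 else inner(V(w)<60))/inner(V(w)<60)/' meas.py
python3 - <<'E'
from meas import *
im,C=shot("wrist")
for n,k,uv,r in [("lens","lens",(283,202),26),("eye","eye",(304,270),22),("A","cas",(335,95),26),("B","cas",(367,257),20)]:
    W=part(im,C,k,uv,r); (cx,cy),s,t=cv2.minAreaRect(W)
    b=cv2.boxPoints(((cx,cy),s,t)); e=[b[1]-b[0],b[2]-b[1]]; l=max(e,key=np.linalg.norm)
    print(n,np.round([cx,cy,*s],4),"long axis deg",round(np.degrees(np.arctan2(l[1],l[0]))%180,1))
go([.428,-.204,.15],79)
E
```

```text
lens [ 0.4197 -0.1082  0.0349  0.0355] long axis deg 159.6
eye [ 0.4253 -0.2049  0.0236  0.0243] long axis deg 121.7
A [5.043e-01 5.000e-04 1.380e-02 3.080e-02] long axis deg 171.4
B [ 0.5091 -0.1962  0.0311  0.0142] long axis deg 10.8
turn z 0.001 (fix [-0. -0.  0.] ) then shift [-0.979 -0.198  1.506] yaw 79.1 tcp [ 0.4662 -0.1117  0.3006] q7 0.04
```

Request:
{"name": "carry_out", "arguments": {"plan": [[-0.25,-0.056,0.45,0,0,0],[-0.25,-0.056,0.45,0,0,0],[-0.25,-0.056,0.45,0,0,0],[-0.25,-0.056,0.45,0,0,0],[0,0,0.295,0,0,0],[0,0,0.295,0,0,0],[0,0,0.295,0,0,0],[0,0,0,0,0,0]], "fingers": 0.62}}

```text
time_s: 5.4
tool_pos: [0.4238, -0.2056, 0.0306]
tool_rot: [-0.002, 0.771, 0.636, -0.001]
wrist_force: [0.0, 0.4, 0.1]
finger_gap: 0.617
finger_force: 0.0
```

Run:
```python
from meas import *
im,C=shot("wrist","w3")
go([.4253,-.2049,.032],79)
```

```text
turn z 0.0 (fix [-0.001 -0.     0.   ] ) then shift [ 0.015  0.004 -0.002] yaw 79.0 tcp [ 0.4247 -0.2064  0.0318] q7 0.67
```

View pics/w3.png

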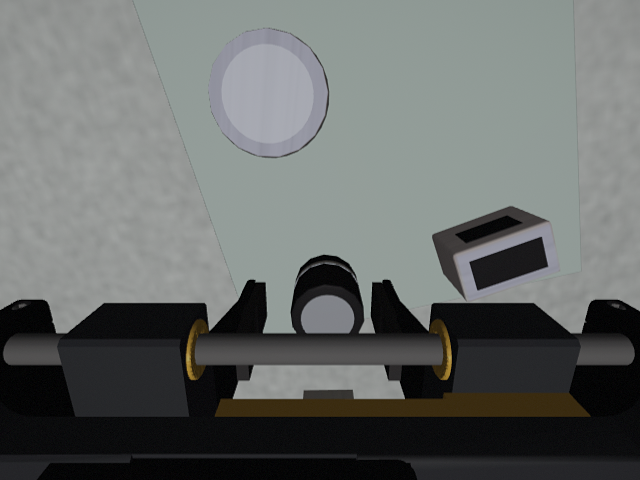

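The eyepiece sits between the fingers but right of centre (top disc about (331,318), finger midline about 318). The lens is at (267,92).

Run:
```python
from meas import *
im,C=shot("wrist"); s=env.state()
T=rot(s["tool_rot"])
for n,k,uv,r in [("lens","lens",(267,92),70),("eye","eye",(330,315),18),("B","cas",(510,262),45)]:
    if n=="eye":
        P=onz(C,[(330.5,318)],.042)
    else:
        W=part(im,C,k,uv,r); (cx,cy),_,_=cv2.minAreaRect(W); P=np.array([[cx,cy,{"lens":.034,"B":.036}[n]]])
    print(n,P.round(4),"tool frame",T.inv().apply(P-s["tool_pos"]).round(4))
print(np.round(onz(C,[(256,285),(382,285)],.031),4), T.inv().apply(onz(C,[(256,285),(382,285)],.031)-s["tool_pos"]).round(4))
```

```text
lens [[ 0.422  -0.1088  0.034 ]] tool frame [[ 0.0956 -0.0219 -0.0014]]
eye [[ 0.4281 -0.2062  0.042 ]] tool frame [[ 0.0011  0.0026 -0.0094]]
B [[ 0.5092 -0.196   0.036 ]] tool frame [[ 0.0266  0.0803 -0.0034]]
[[ 0.3957 -0.1886  0.031 ]
 [ 0.4544 -0.1998  0.031 ]] [[ 0.0123 -0.0325  0.0016]
 [ 0.0124  0.0272  0.0016]]
```

Request:
{"name": "carry_out", "arguments": {"plan": [[0,0,0,0,0,0],[0,0,0,0,0,0],[0,0,0,0,0,0],[0,0,0,0,0,0],[0,0,0,0,0,0],[0,0,0,0,0,0],[0,0,0,0,0,0],[0,0,0,0,0,0]], "fingers": 0.0}}

```text
time_s: 6.5
tool_pos: [0.4254, -0.2071, 0.0329]
tool_rot: [0.0, 0.772, 0.636, 0.001]
wrist_force: [-0.1, -0.2, 6.8]
finger_gap: 0.384
finger_force: 30.0
```

Run:
```python
from meas import *
im,C=shot("wrist","w4",3,(240,230,400,360)); s=env.state(); T=rot(s["tool_rot"])
V=im.astype(float).mean(2)
for v in range(296,333,4): print(v,V[v,284:378:3].round().astype(int).tolist())
go([.50,.168,.13],79)
```

```text
296 [8, 13, 29, 31, 29, 30, 142, 136, 136, 135, 135, 136, 136, 136, 135, 135, 136, 127, 25, 29, 28, 27, 10, 11, 9, 10, 8, 4, 8, 7, 39, 156]
300 [5, 27, 29, 29, 49, 137, 135, 135, 135, 135, 135, 136, 135, 135, 135, 135, 135, 135, 137, 28, 29, 28, 26, 7, 11, 6, 11, 10, 5, 9, 2, 147]
304 [19, 26, 28, 27, 138, 135, 135, 135, 136, 136, 135, 135, 135, 135, 136, 136, 136, 136, 136, 137, 24, 29, 27, 19, 11, 7, 10, 11, 8, 6, 4, 2]
308 [27, 28, 27, 119, 135, 135, 135, 135, 135, 134, 136, 135, 135, 135, 135, 135, 134, 134, 135, 135, 85, 30, 28, 24, 11, 8, 11, 9, 10, 1, 7, 5]
312 [26, 25, 26, 141, 135, 135, 134, 135, 134, 135, 135, 133, 135, 135, 135, 135, 134, 134, 134, 135, 139, 26, 28, 25, 9, 9, 8, 9, 7, 7, 8, 6]
316 [28, 28, 26, 141, 135, 135, 134, 134, 135, 135, 135, 135, 135, 135, 134, 135, 135, 135, 135, 134, 140, 27, 28, 26, 9, 8, 11, 13, 11, 10, 7, 4]
320 [20, 27, 27, 79, 135, 135, 135, 135, 135, 135, 135, 135, 134, 135, 134, 134, 135, 134, 135, 135, 42, 27, 26, 9, 9, 10, 11, 11, 9, 10, 5, 7]
324 [6, 23, 24, 23, 140, 135, 134, 135, 134, 134, 134, 135, 134, 134, 134, 135, 135, 134, 135, 130, 26, 27, 39, 3, 13, 9, 10, 10, 12, 11, 5, 4]
328 [39, 160, 20, 26, 23, 140, 135, 134, 134, 135, 134, 134, 135, 135, 135, 134, 135, 135, 131, 25, 27, 20, 160, 0, 10, 8, 12, 8, 9, 7, 2, 6]
332 [106, 145, 147, 23, 27, 22, 76, 124, 125, 125, 124, 125, 125, 124, 125, 125, 125, 66, 24, 25, 24, 147, 141, 89, 15, 9, 8, 12, 14, 10, 13, 7]
turn z -0.0 (fix [ 0.001 -0.    -0.   ] ) then shift [ 3.825  0.018 -0.969] yaw 79.0 tcp [ 0.4254 -0.2072  0.0329] q7 0.67
```

Request:
{"name": "carry_out", "arguments": {"plan": [[0,0,-0.43,0,0,0],[0,0,-0.44,0,0,0],[0.46,0.007,0,0,0,0],[0.46,0.007,0,0,0,0],[0.46,0.007,0,0,0,0],[0.46,0.007,0,0,0,0],[0.46,0.007,0,0,0,0],[0.46,0.007,0,0,0,0]]}}

```text
time_s: 7.55
tool_pos: [0.4815, 0.0645, 0.1191]
tool_rot: [-0.0, 0.772, 0.636, -0.0]
wrist_force: [0.2, -0.5, -0.9]
finger_gap: 0.384
finger_force: 30.0
```

Request:
{"name": "carry_out", "arguments": {"plan": [[0.46,0.007,0,0,0,0],[0,0,0,0,0,0],[0,0,0,0,0,0],[0,0,0,0,0,0],[0,0,0,0,0,0],[0,0,0,0,0,0],[0,0,0,0,0,0],[0,0,0,0,0,0]]}}

```text
time_s: 8.55
tool_pos: [0.4912, 0.108, 0.1192]
tool_rot: [-0.0, 0.772, 0.636, 0.0]
wrist_force: [-1.1, -0.7, -0.3]
finger_gap: 0.379
finger_force: 30.0
```

Run:
```python
from meas import *
im,C=shot("wrist","w5")
go([.5028,.1677,.12],79)
```

```text
turn z -0.0 (fix [-0. -0.  0.] ) then shift [ 0.608  0.    -0.007] yaw 79.0 tcp [0.4912 0.1081 0.1192] q7 -0.15
```

View pics/w5.png

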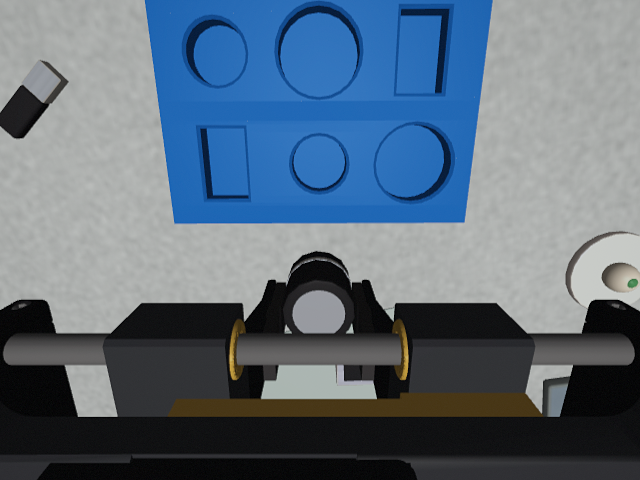

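The nests are clear, with chamfered rims: small-far (319,163), rect-far (224,163), big-far (413,161). The held eyepiece disc is at (319,313).

```bash
cat >> meas.py <<'E'
def nests(im,C,box,k=3):
    x0,y0,x1,y1=box
    g=cv2.GaussianBlur(cv2.resize(im[y0:y1,x0:x1],None,fx=k,fy=k,interpolation=cv2.INTER_CUBIC),(0,0),2)
    e=cv2.morphologyEx(cv2.Canny(g,15,40),cv2.MORPH_CLOSE,np.ones((7,7)))
    cs,_=cv2.findContours(e,cv2.RETR_EXTERNAL,cv2.CHAIN_APPROX_NONE); out=[]
    for c in cs:
        p=c[:,0]/k+[x0-.33,y0-.33]; W=onz(C,p,.03)[:,:2].astype(np.float32)
        (cx,cy),(a,b),t=cv2.minAreaRect(W)
        if .025<min(a,b) and max(a,b)<.065: out.append((p.mean(0).round(),cx,cy,a,b,t))
    return out
E
python3 - <<'E'
from meas import *
im,C=shot("wrist"); s=env.state(); T=rot(s["tool_rot"]).inv()
for p,cx,cy,a,b,t in nests(im,C,(175,2,475,217)):
    print(p,np.round([cx,cy,a,b],4),round(t,1),"tool",T.apply([cx,cy,.03]-s["tool_pos"]).round(4)[:2])
print("held",T.apply(onz(C,[(319,313)],.042+.087)[0]-s["tool_pos"]).round(4))
E
```

```text
[319. 164.] [0.5005 0.1669 0.0406 0.0409] 87.4 tool [ 0.0595 -0.0021]
[224. 163.] [0.4378 0.1791 0.0516 0.0334] 79.1 tool [ 0.0595 -0.0659]
[414. 162.] [0.5633 0.155  0.0546 0.0546] 28.4 tool [0.0598 0.0618]
[214.  51.] [0.4506 0.2456 0.0408 0.0406] 72.2 tool [ 0.1273 -0.0662]
[423.  49.] [0.576  0.2217 0.0514 0.0333] 79.2 tool [0.1277 0.0615]
[318.  42.] [0.5132 0.2333 0.0538 0.0549] 79.0 tool [ 0.1271 -0.0024]
held [ 0.0031 -0.0019 -0.0098]
```

```bash
cat >> meas.py <<'E'
def toolcam():
    c=get_calibration("wrist"); T=c["tool_from_camera"]; return T[:3,:3],T[:3,3],c["K"]
E
python3 - <<'E'
from meas import *
zs=[]; ps=[]; rs=[]
for i in range(6):
    s=env.state(); zs.append(s["tool_pos"]); rs.append(rot(s["tool_rot"]).as_rotvec()); im=snapshot("wrist")
print(np.std(zs,0).round(5),np.mean(zs,0).round(4),np.std(rs,0).round(5)); z0=np.mean(zs,0)[2]
C=toolcam()
for h in (0,):
  import meas
  o=meas.onz; meas.onz=lambda C,p,z:o(C,p,z0-.03)
  for p,cx,cy,a,b,t in nests(im,C,(175,2,475,217)): print(p,"tool",np.round([cx,cy],4),round(t,1))
  meas.onz=o
print("held",onz(C,[(319,313)],-.0095).round(4))
im2=im[285:335,285:353].astype(float).mean(2); m=((im2>110)).astype(np.uint8); M=cv2.moments(m); print(M['m10']/M['m00']+285,M['m01']/M['m00']+285,m.sum())
E
```

```text
[1.e-05 1.e-05 2.e-05] [0.4911 0.1081 0.1192] [4.e-05 4.e-05 5.e-05]
[319. 163.] tool [ 0.0596 -0.002 ] 80.9
[219. 161.] tool [ 0.0596 -0.0659] 89.7
[424. 166.] tool [0.0598 0.0617] 83.2
[214.  51.] tool [ 0.1272 -0.0663] 81.8
[423.  49.] tool [0.1277 0.0615] 89.6
[321.  46.] tool [ 0.1265 -0.0024] 90.0
held [[ 0.0029 -0.0019 -0.0095]]
318.4325169359041 312.9041167274622 1919
```

Run:
```python
from meas import *
print(get_calibration("wrist")); C=toolcam(); print(ray(C,[(319,313)]),C)
```

```text
{'K': array([[350.17664717,   0.        , 318.42313812],
       [  0.        , 350.17664717, 239.1448868 ],
       [  0.        ,   0.        ,   1.        ]]), 'tool_from_camera': array([[ 7.78099150e-04, -9.52647168e-01, -3.04076912e-01,
         8.32106786e-02],
       [ 9.99999244e-01,  1.03090190e-03, -6.70840849e-04,
        -2.09024322e-03],
       [ 9.52548102e-04, -3.04076160e-01,  9.52647249e-01,
        -1.50739914e-01],
       [ 0.00000000e+00,  0.00000000e+00,  0.00000000e+00,
         1.00000000e+00]])}
(array([ 0.08321068, -0.00209024, -0.15073991]), array([[-0.50499669,  0.00119393,  0.88851667]])) (array([[ 7.78099150e-04, -9.52647168e-01, -3.04076912e-01],
       [ 9.99999244e-01,  1.03090190e-03, -6.70840849e-04],
       [ 9.52548102e-04, -3.04076160e-01,  9.52647249e-01]]), array([ 0.08321068, -0.00209024, -0.15073991]), array([[350.17664717,   0.        , 318.42313812],
       [  0.        , 350.17664717, 239.1448868 ],
       [  0.        ,   0.        ,   1.        ]]))
```

Request:
{"name": "carry_out", "arguments": {"plan": [[0.19,0,0,0,0,0],[0.19,0,0,0,0,0],[0.187,0,0,0,0,0],[0,0,0.18,0,0,0],[0,0,0.18,0,0,0],[0,0,0.18,0,0,0],[0,0,0,0,0,0],[0,0,0,0,0,0]]}}

```text
time_s: 9.95
tool_pos: [0.5023, 0.1632, 0.0652]
tool_rot: [0.0, 0.772, 0.635, 0.0]
wrist_force: [0.7, -0.1, -1.1]
finger_gap: 0.381
finger_force: 30.0
```

Request:
{"name": "carry_out", "arguments": {"plan": [[0,0,0.05,0,0,0],[0,0,0.05,0,0,0],[0,0,0.05,0,0,0],[0,0,0.05,0,0,0],[0,0,0,0,0,0],[0,0,0,0,0,0],[0,0,0,0,0,0],[0,0,0,0,0,0]]}}

```text
time_s: 10.95
tool_pos: [0.502, 0.1637, 0.0452]
tool_rot: [-0.0, 0.772, 0.636, 0.0]
wrist_force: [-0.6, 0.6, -0.8]
finger_gap: 0.38
finger_force: 30.0
```

Request:
{"name": "carry_out", "arguments": {"plan": [[0,0,0,0,0,0],[0,0,0,0,0,0],[0,0,0,0,0,0],[0,0,-0.35,0,0,0],[0,0,-0.4,0,0,0],[-0.43,-0.032,0,0,0,0],[-0.43,-0.032,0,0,0,0],[-0.43,-0.032,0,0,0,0]], "fingers": 0.52}}

```text
time_s: 11.95
tool_pos: [0.4675, 0.0378, 0.1205]
tool_rot: [0.0, 0.772, 0.636, 0.0]
wrist_force: [0.8, -0.1, 0.7]
finger_gap: 0.52
finger_force: 0.0
```

Request:
{"name": "carry_out", "arguments": {"plan": [[-0.43,-0.032,0,0,0,0],[-0.43,-0.032,0,0,0,0],[-0.43,-0.032,0,0,0,0],[-0.43,-0.032,0,0,0,0],[-0.43,-0.032,0,0,0,0],[0,0,0,0,0,0],[0,0,0,0,0,0],[0,0,0,0,0,0]], "fingers": 0.8}}

```text
time_s: 12.95
tool_pos: [0.4114, -0.1678, 0.1201]
tool_rot: [-0.0, 0.771, 0.637, 0.0]
wrist_force: [0.1, 1.0, 0.3]
finger_gap: 0.803
finger_force: 0.0
```

Run:
```python
from meas import *
im,C=shot("wrist"); s=env.state(); C=toolcam(); 
top,Ct=shot("top","t2")
g=px(cam("wrist",s),[.4224,-.1085,.034])[0]; print(g)
W=blob(im,g,60,lambda w:w.astype(float).mean(2)>151); P=onz(C,W,s["tool_pos"][2]-.034)
print("lens tool",cv2.minAreaRect(P[:,:2].astype(np.float32)),get_calibration("wrist")["tool_from_camera"][:2,3]); go([.4224,-.1118,.032],79)
```

```text
[321.23722327 163.57358652]
lens tool ((0.06026844680309296, -0.0029672272503376007), (0.03565816581249237, 0.03558570146560669), 1.3384675979614258) [ 0.08321525 -0.00209182]
turn z 0.001 (fix [-0. -0.  0.] ) then shift [0.572 0.001 0.881] yaw 79.1 tcp [ 0.4114 -0.168   0.1201] q7 0.44
```

View pics/t2.png

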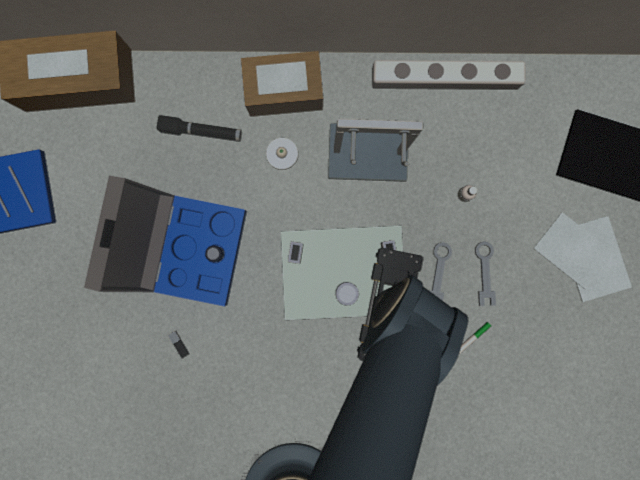

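The eyepiece is standing in its nest at (214,254). Next is the lens.

Request:
{"name": "carry_out", "arguments": {"plan": [[0.287,-0.005,0,0,0,0],[0.287,-0.005,0,0,0,0],[0,0,0.3,0,0,0],[0,0,0.3,0,0,0],[0,0,0.281,0,0,0],[0,0,0,0,0,0],[0,0,0,0,0,0],[0,0,0,0,0,0]]}}

```text
time_s: 14.05
tool_pos: [0.4219, -0.1125, 0.0331]
tool_rot: [0.001, 0.772, 0.636, 0.001]
wrist_force: [0.5, -0.0, -0.1]
finger_gap: 0.802
finger_force: 0.0
```

Request:
{"name": "carry_out", "arguments": {"plan": [[0,0,0,0,0,0],[0,0,0,0,0,0],[0,0,0,0,0,0],[0,0,0,0,0,0],[0,0,0,0,0,0],[0,0,0,0,0,0],[0,0,-0.4,0,0,0],[0,0,-0.48,0,0,0]], "fingers": 0.0}}

```text
time_s: 15.05
tool_pos: [0.4198, -0.1125, 0.1201]
tool_rot: [-0.001, 0.772, 0.636, -0.002]
wrist_force: [2.0, 0.7, -1.9]
finger_gap: 0.54
finger_force: 30.0
```

Run:
```python
from h import *
s=env.state(); print(s["finger_gap"],s["finger_force"])
# bigF: smF(.502,.1637) + .0637 along tool y; stop 60 short in tool x
x=np.array([.19,.982]);y=np.array([.982,-.19]); h=np.array([.502,.1637])+.0002*x+.0637*y
print(h); go([*(h-.06*x),.12],79)
```

```text
0.5403228261751551 29.997839033603668
[0.5645914 0.1517934]
turn z -0.001 (fix [-0.002  0.001 -0.   ] ) then shift [ 2.271  0.918 -0.006] yaw 78.9 tcp [ 0.4198 -0.1125  0.1201] q7 0.3
```

Request:
{"name": "carry_out", "arguments": {"plan": [[0.379,0.153,0,0,0,0],[0.379,0.153,0,0,0,0],[0.379,0.153,0,0,0,0],[0.379,0.153,0,0,0,0],[0.379,0.153,0,0,0,0],[0.379,0.153,0,0,0,0],[0,0,0,0,0,0],[0,0,0,0,0,0]]}}

```text
time_s: 16.05
tool_pos: [0.5538, 0.0924, 0.1194]
tool_rot: [-0.0, 0.772, 0.636, -0.001]
wrist_force: [-0.4, -0.8, -1.7]
finger_gap: 0.539
finger_force: 30.0
```

Run:
```python
from meas import *
import meas
for i in range(4): im=snapshot("wrist")
cv2.imwrite("pics/w6.png",im[:,:,::-1]); s=env.state(); z0=s["tool_pos"][2]; C=toolcam()
o=onz; meas.onz=lambda C,p,z:o(C,p,z0-.03)
for p,cx,cy,a,b,t in nests(im,C,(60,2,420,217)): print(p,"tool",np.round([cx,cy,a,b],4),round(t,1))
W=blob(im,(319,314),45,lambda w:w.astype(float).mean(2)>149)
print("held px",cv2.minEnclosingCircle(W.astype(np.float32)),W.min(0),W.max(0))
q=o(C,W,-.0013); print(q.min(0),q.max(0),s["tool_pos"],get_calibration("wrist")["tool_from_camera"][:2,3])
```

```text
[222. 159.] tool [ 0.0631 -0.0693  0.046   0.0407] 83.5
[130. 155.] tool [ 0.0648 -0.1292  0.0303  0.0499] 89.3
[318. 156.] tool [ 0.0638 -0.0029  0.0546  0.0548] 36.9
[108.  45.] tool [ 0.131  -0.1312  0.0409  0.0408] 81.5
[317.  46.] tool [ 0.1302 -0.0034  0.0333  0.0484] 89.5
[197.  43.] tool [ 0.129  -0.0673  0.0549  0.0504] 90.0
held px ((318.5, 306.125), 51.7381706237793) [273.625 268.625] [363.375 332.125]
[-0.01227697 -0.02404845 -0.0013    ] [ 0.02128045  0.01983648 -0.0013    ] [0.55415731 0.09194618 0.12011994] [ 0.08320661 -0.00208852]
```

View pics/w6.png

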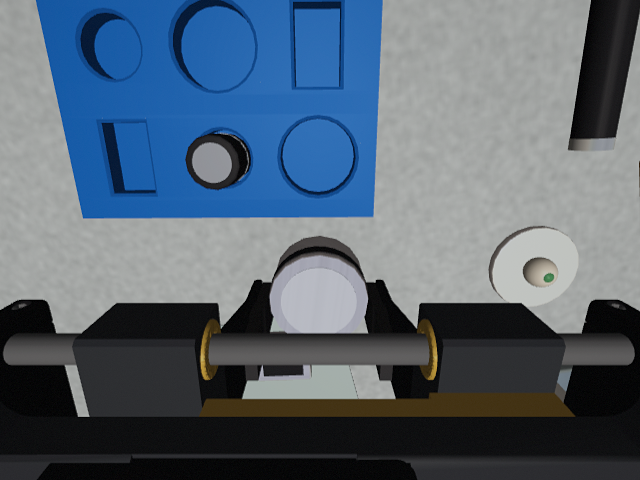

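The held lens's inner disc is centred at about (319,300) and the big nest at (318,156). I go 60 mm ahead, 1 mm to −y, then down.

Request:
{"name": "carry_out", "arguments": {"plan": [[0.2,-0.003,0,0,0,0],[0.2,-0.003,0,0,0,0],[0.202,-0.004,0,0,0,0],[0,0,0.18,0,0,0],[0,0,0.18,0,0,0],[0,0,0.18,0,0,0],[0,0,0,0,0,0],[0,0,0,0,0,0]]}}

```text
time_s: 17.25
tool_pos: [0.5655, 0.1518, 0.0662]
tool_rot: [0.0, 0.772, 0.635, 0.0]
wrist_force: [-0.1, -0.1, -0.8]
finger_gap: 0.541
finger_force: 30.0
```

Request:
{"name": "carry_out", "arguments": {"plan": [[0,0,0.055,0,0,0],[0,0,0.055,0,0,0],[0,0,0.055,0,0,0],[0,0,0.05,0,0,0],[0,0,0,0,0,0],[0,0,0,0,0,0],[0,0,0,0,0,0],[0,0,0,0,0,0]]}}

```text
time_s: 18.25
tool_pos: [0.5652, 0.1507, 0.0455]
tool_rot: [0.0, 0.772, 0.635, -0.0]
wrist_force: [-2.4, -3.7, 5.8]
finger_gap: 0.543
finger_force: 30.0
```

Request:
{"name": "carry_out", "arguments": {"plan": [[0,0,0,0,0,0],[0,0,0,0,0,0],[0,0,-0.35,0,0,0],[0,0,-0.4,0,0,0],[-0.4125,-0.2225,0,0,0,0],[-0.4125,-0.2225,0,0,0,0],[-0.4125,-0.2225,0,0,0,0],[-0.4125,-0.2225,0,0,0,0]], "fingers": 0.68}}

```text
time_s: 19.25
tool_pos: [0.4456, 0.0068, 0.1198]
tool_rot: [0.0, 0.772, 0.636, 0.001]
wrist_force: [0.4, -0.7, 0.3]
finger_gap: 0.686
finger_force: 0.0
```

Request:
{"name": "carry_out", "arguments": {"plan": [[0,0,0,0,0,0.088],[0,0,0,0,0,0.088],[0,0,0,0,0,0.088],[0,0,0,0,0,0.088],[0,0,0,0,0,0.088],[0,0,0,0,0,0.088],[0,0,0,0,0,0.088],[0,0,0,0,0,0.088]]}}

```text
time_s: 20.25
tool_pos: [0.4466, 0.0079, 0.1198]
tool_rot: [-0.0, 0.999, -0.051, 0.0]
wrist_force: [0.1, 0.8, -0.5]
finger_gap: 0.68
finger_force: 0.0
```

Request:
{"name": "carry_out", "arguments": {"plan": [[0,0,0,0,0,0.026],[0,0,0,0,0,0],[0,0,0,0,0,0],[0,0,0,0,0,0],[0,0,0,0,0,0],[0,0,0,0,0,0],[0,0,0,0,0,0],[0,0,0,0,0,0]]}}

```text
time_s: 21.25
tool_pos: [0.4463, 0.0075, 0.1196]
tool_rot: [-0.0, 0.997, -0.075, -0.0]
wrist_force: [-0.9, -0.1, -0.7]
finger_gap: 0.68
finger_force: 0.0
```

Run:
```python
from meas import *
im,C=shot("wrist","w7"); top,_=shot("top"); s=env.state(); go([.5057,-.003,.032],-8.6)
print(px(C,[.5057,-.003,.036]),get_calibration("wrist")["tool_from_camera"][:2,3])
a=cv2.resize(top[180:300,130:260],None,fx=4,fy=4,interpolation=cv2.INTER_CUBIC)
b=cv2.resize(im,(0,0),fx=.42,fy=.42); c=np.zeros((480,800,3),np.uint8); c[:480,:520]=a; c[:b.shape[0],520:520+b.shape[1]]=b; cv2.imwrite("pics/w7b.png",c[:,:,::-1])
```

```text
turn z -0.0 (fix [-0. -0.  0.] ) then shift [0.603 0.015 0.876] yaw -8.6 tcp [0.4463 0.0075 0.1196] q7 -1.18
[[319.46297314 161.60561643]] [0.08185747 0.00067907]
```

View pics/w7b.png

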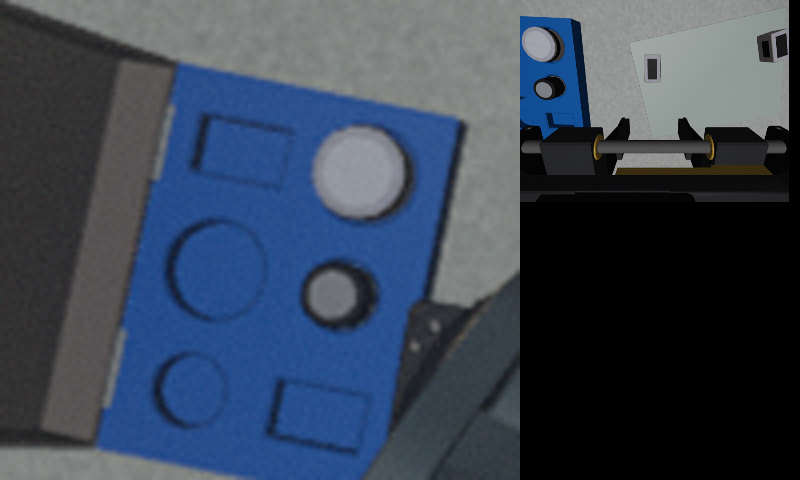

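The lens and eyepiece are both seated. Cassette A is ahead of the gripper at about (314,160).

```bash
cat >> meas.py <<'E'
def cas(im,guess,zt,r=45):
    "tool-frame centre, size and long-axis angle of the cassette's dark window; zt = tool z of its top"
    W=blob(im,guess,r,lambda w:w.astype(float).mean(2)<60); P=onz(toolcam(),W,zt)[:,:2].astype(np.float32)
    (cx,cy),s,t=cv2.minAreaRect(P); b=cv2.boxPoints(((cx,cy),s,t)); l=max([b[1]-b[0],b[2]-b[1]],key=np.linalg.norm)
    return W.min(0),W.max(0),np.round([cx,cy,*s],4),round((np.degrees(np.arctan2(l[1],l[0]))+90)%180-90,2)
E
python3 - <<'E'
from meas import *
im=snapshot("wrist"); s=env.state()
print(cas(im,(315,162),s["tool_pos"][2]-.036), s["tool_pos"])
E
```

```text
(array([303.375, 139.875]), array([325.375, 187.875]), array([ 0.0585, -0.0018,  0.0142,  0.031 ]), np.float32(-0.02)) [0.44627879 0.00750596 0.11961258]
```

Request:
{"name": "carry_out", "arguments": {"plan": [[0.284,-0.0125,0,0,0,0],[0.284,-0.0125,0,0,0,0],[0,0,0.3,0,0,0],[0,0,0.3,0,0,0],[0,0,0.276,0,0,0],[0,0,0,0,0,0],[0,0,0,0,0,0],[0,0,0,0,0,0]]}}

```text
time_s: 22.4
tool_pos: [0.5037, 0.0015, 0.0331]
tool_rot: [-0.0, 0.997, -0.075, 0.001]
wrist_force: [0.5, -0.5, -0.5]
finger_gap: 0.681
finger_force: 0.0
```

Request:
{"name": "carry_out", "arguments": {"plan": [[0,0,0,0,0,0],[0,0,0,0,0,0],[0,0,0,0,0,0],[0,0,0,0,0,0],[0,0,0,0,0,0],[0,0,0,0,0,0],[0,0,-0.4,0,0,0],[0,0,-0.48,0,0,0]], "fingers": 0.0}}

```text
time_s: 23.4
tool_pos: [0.5019, 0.0013, 0.1203]
tool_rot: [0.0, 0.997, -0.076, -0.001]
wrist_force: [1.1, 1.1, -0.3]
finger_gap: 0.295
finger_force: 30.0
```

Request:
{"name": "carry_out", "arguments": {"plan": [[0,0,0,0,0,-0.084],[0,0,0,0,0,-0.084],[0,0,0,0,0,-0.084],[0,0,0,0,0,-0.084],[0,0,0,0,0,-0.084],[0,0,0,0,0,-0.084],[0,0,0,0,0,-0.084],[0,0,0,0,0,-0.084]]}}

```text
time_s: 24.4
tool_pos: [0.5025, 0.0013, 0.1198]
tool_rot: [-0.0, 0.807, 0.59, -0.0]
wrist_force: [-0.8, 0.0, -0.3]
finger_gap: 0.299
finger_force: 30.0
```

Run:
```python
from h import *
s=env.state(); print(s["finger_gap"],s["finger_force"],s["time_s"])
x=np.array([.19,.982]);y=np.array([.982,-.19])
for n,h in dict(recF=np.array([.502,.1637])-.0639*y,recN=np.array([.502,.1637])+.068*x+.0635*y).items():
    print(n,h); go([*(h-.06*x),.12],79.2)
```

```text
0.29937827608351586 29.99806433916092 24.4
recF [0.4392502 0.175841 ]
turn z -0.057 (fix [-0.  0. -0.] ) then shift [ 0.996 -0.95  -0.002] yaw 72.3 tcp [0.5025 0.0013 0.1198] q7 -0.03
recN [0.577277 0.218411]
turn z -0.057 (fix [-0.  0. -0.] ) then shift [ 1.673  0.327 -0.002] yaw 72.3 tcp [0.5025 0.0013 0.1198] q7 -0.03
```

Request:
{"name": "carry_out", "arguments": {"plan": [[0,0,0,0,0,-0.057],[0.33,-0.317,0,0,0,0],[0.33,-0.317,0,0,0,0],[0.336,-0.316,0,0,0,0],[0,0,0,0,0,0],[0,0,0,0,0,0],[0,0,0,0,0,0],[0,0,0,0,0,0]]}}

```text
time_s: 25.4
tool_pos: [0.4294, 0.1165, 0.1201]
tool_rot: [0.0, 0.773, 0.634, 0.0]
wrist_force: [0.3, 0.3, -0.5]
finger_gap: 0.296
finger_force: 30.0
```

```bash
cat >> meas.py <<'E'
def look(box,heldtop=-.004,kind="cas",guess=(319,303)):
    import meas
    im=snapshot("wrist"); s=env.state(); z0=s["tool_pos"][2]; C=toolcam(); o=onz
    meas.onz=lambda C,p,z:o(C,p,z0-.03)
    for p,cx,cy,a,b,t in nests(im,C,box): print(p,"nest tool",np.round([cx,cy,a,b],4),round(t,1))
    meas.onz=o; print("tcp",s["tool_pos"].round(4),"t",C[1][:2].round(4))
    return im
E
python3 - <<'E'
from meas import *
im=look((175,2,560,217))
cv2.imwrite("pics/w8.png",im[:,:,::-1]); print(cas(im,(319,303),-.004,28))
go([.4278,.1169,.12],79.2)
E
```

```text
[413. 157.] nest tool [0.0634 0.062  0.0406 0.0453] 5.5
[316. 157.] nest tool [ 0.0629 -0.0042  0.0334  0.0511] 89.7
[510. 156.] nest tool [0.0635 0.1271 0.0546 0.0596] 7.2
[314.  44.] nest tool [ 0.1308 -0.0047  0.0407  0.0409] 20.7
[528.  49.] nest tool [0.1303 0.1231 0.034  0.048 ] 90.0
[427.  45.] nest tool [0.1284 0.0578 0.0521 0.0518] 90.0
tcp [0.4293 0.1167 0.12  ] t [ 0.0832 -0.0021]
(array([302.375, 274.625]), array([333.875, 330.375]), array([ 0.0049, -0.0023,  0.029 ,  0.0145]), np.float32(0.03))
turn z -0.004 (fix [0. 0. 0.] ) then shift [-0.001 -0.015  0.   ] yaw 78.7 tcp [0.4293 0.1167 0.12  ] q7 -0.26
```

View pics/w8.png

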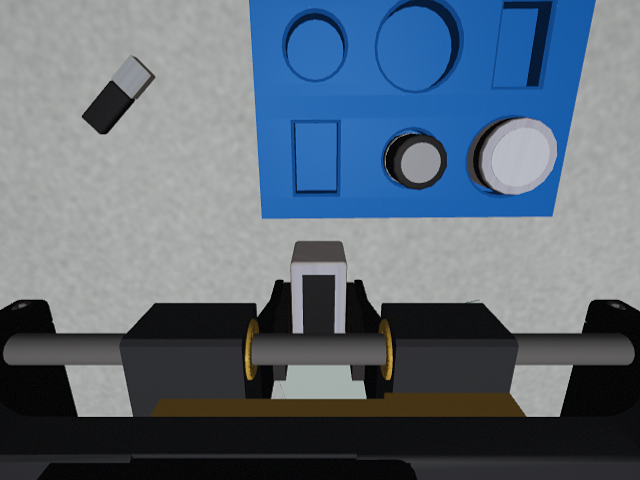

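The held cassette's front edge is at row 262 with its window at column 318. The rect nest centre is (316,157), so I correct by 1.5 mm in y and a slight turn.

Request:
{"name": "carry_out", "arguments": {"plan": [[0,0,0,0,0,-0.003],[0.2,-0.005,0,0,0,0],[0.2,-0.005,0,0,0,0],[0.191,-0.005,0,0,0,0],[0,0,0.18,0,0,0],[0,0,0.18,0,0,0],[0,0,0.18,0,0,0],[0,0,0,0,0,0]]}}

```text
time_s: 26.45
tool_pos: [0.4377, 0.1766, 0.065]
tool_rot: [-0.0, 0.77, 0.638, -0.001]
wrist_force: [0.6, 0.2, -1.6]
finger_gap: 0.293
finger_force: 30.0
```

Request:
{"name": "carry_out", "arguments": {"plan": [[0,0,0,0,0,0],[0,0,0.055,0,0,0],[0,0,0.055,0,0,0],[0,0,0.055,0,0,0],[0,0,0.05,0,0,0],[0,0,0,0,0,0],[0,0,0,0,0,0],[0,0,0,0,0,0]]}}

```text
time_s: 27.45
tool_pos: [0.4385, 0.1758, 0.0445]
tool_rot: [-0.0, 0.771, 0.637, 0.0]
wrist_force: [0.3, -0.4, -0.8]
finger_gap: 0.293
finger_force: 30.0
```

Request:
{"name": "carry_out", "arguments": {"plan": [[0,0,0,0,0,0],[0,0,0,0,0,0],[0,0,-0.35,0,0,0],[0,0,-0.4,0,0,0],[-0.543,0.121,0,0,0,0],[-0.543,0.121,0,0,0,0],[-0.543,0.121,0,0,0,0],[-0.543,0.121,0,0,0,0]], "fingers": 0.45}}

```text
time_s: 28.45
tool_pos: [0.4454, -0.048, 0.1198]
tool_rot: [0.0, 0.77, 0.638, 0.001]
wrist_force: [1.2, 0.8, -0.3]
finger_gap: 0.447
finger_force: 0.0
```

Request:
{"name": "carry_out", "arguments": {"plan": [[-0.543,0.121,0,0,0,0],[-0.543,0.121,0,0,0,0],[-0.543,0.121,0,0,0,0],[0,0,0,0,0,0.081],[0,0,0,0,0,0.081],[0,0,0,0,0,0.081],[0,0,0,0,0,0.081],[0,0,0,0,0,0.081]], "fingers": 0.65}}

```text
time_s: 29.45
tool_pos: [0.4505, -0.2133, 0.1196]
tool_rot: [-0.0, 0.965, 0.261, 0.0]
wrist_force: [-0.0, -0.6, 0.1]
finger_gap: 0.646
finger_force: 0.0
```

Request:
{"name": "carry_out", "arguments": {"plan": [[0,0,0,0,0,0.081],[0,0,0,0,0,0.083],[0,0,0,0,0,0],[0,0,0,0,0,0],[0,0,0,0,0,0],[0,0,0,0,0,0],[0,0,0,0,0,0],[0,0,0,0,0,0]]}}

```text
time_s: 30.45
tool_pos: [0.4505, -0.2134, 0.1195]
tool_rot: [-0.0, 0.995, 0.095, 0.0]
wrist_force: [0.3, -0.7, -0.0]
finger_gap: 0.652
finger_force: 0.0
```

Run:
```python
from meas import *
im,C=shot("wrist"); s=env.state(); g=px(C,[.509,-.20,.036])[0]; print(g)
cv2.imwrite("pics/w9.png",im[:,:,::-1])
print(cas(im,g,s["tool_pos"][2]-.036),toolcam()[1][:2]); go([.509,-.202,.032],10.8)
```

```text
[315.38327717 161.92709839]
(array([298.875, 135.875]), array([320.875, 184.375]), array([ 0.0609, -0.0057,  0.0312,  0.0145]), np.float32(0.5)) [ 8.17525840e-02 -7.02054285e-05]
turn z 0.001 (fix [-0. -0.  0.] ) then shift [ 0.596 -0.002  0.875] yaw 10.9 tcp [ 0.4505 -0.2134  0.1195] q7 -0.41
```

Request:
{"name": "carry_out", "arguments": {"plan": [[0.297,-0.0285,0,0,0,0],[0.296,-0.0285,0,0,0,0.004],[0,0,0.3,0,0,0],[0,0,0.3,0,0,0],[0,0,0.275,0,0,0],[0,0,0,0,0,0],[0,0,0,0,0,0],[0,0,0,0,0,0]]}}

```text
time_s: 31.5
tool_pos: [0.5084, -0.1969, 0.0332]
tool_rot: [0.0, 0.996, 0.091, 0.001]
wrist_force: [0.4, -0.2, 0.1]
finger_gap: 0.65
finger_force: 0.0
```

Request:
{"name": "carry_out", "arguments": {"plan": [[0,0,0,0,0,0],[0,0,0,0,0,0],[0,0,0,0,0,0],[0,0,0,0,0,0],[0,0,0,0,0,0],[0,0,0,0,0,0],[0,0,-0.4,0,0,0],[0,0,-0.48,0,0,0]], "fingers": 0.0}}

```text
time_s: 32.5
tool_pos: [0.5068, -0.1962, 0.1202]
tool_rot: [-0.0, 0.996, 0.091, -0.001]
wrist_force: [0.6, 0.9, -1.0]
finger_gap: 0.296
finger_force: 30.0
```

Request:
{"name": "carry_out", "arguments": {"plan": [[0,0,0,0,0,-0.082],[0,0,0,0,0,-0.082],[0,0,0,0,0,-0.082],[0,0,0,0,0,-0.082],[0,0,0,0,0,-0.082],[0,0,0,0,0,-0.082],[0,0,0,0,0,-0.083],[0,0,0,0,0,0]]}}

```text
time_s: 33.5
tool_pos: [0.5073, -0.1966, 0.1199]
tool_rot: [-0.0, 0.77, 0.638, 0.0]
wrist_force: [-0.2, -0.6, -0.8]
finger_gap: 0.295
finger_force: 30.0
```

Run:
```python
from h import *
s=env.state(); print(s["finger_gap"],s["finger_force"],s["time_s"])
x=np.array([.19,.982]); h=np.array([.5773,.2184]); go([*(h-.062*x),.13],79.2)
```

```text
0.2951265267814824 29.998230636119843 33.5
turn z 0.001 (fix [-0. -0.  0.] ) then shift [ 3.588 -0.092 -0.098] yaw 79.3 tcp [ 0.5073 -0.1966  0.1199] q7 0.49
```

Request:
{"name": "carry_out", "arguments": {"plan": [[0.513,-0.013,0,0,0,0],[0.513,-0.013,0,0,0,0],[0.513,-0.013,0,0,0,0],[0.513,-0.013,0,0,0,0],[0.513,-0.013,0,0,0,0],[0.513,-0.013,0,0,0,0],[0.513,-0.013,0,0,0,0],[0,0,0,0,0,0]]}}

```text
time_s: 34.5
tool_pos: [0.5643, 0.1642, 0.1192]
tool_rot: [-0.001, 0.767, 0.641, 0.0]
wrist_force: [-0.1, -0.8, -1.0]
finger_gap: 0.296
finger_force: 30.0
```

Request:
{"name": "carry_out", "arguments": {"plan": [[0,0,0,0,0,0],[0,0,0,0,0,0],[0,0,0,0,0,0],[0,0,0,0,0,0],[0,0,0,0,0,0],[0,0,0,0,0,0],[0,0,0,0,0,0],[0,0,0,0,0,0]]}}

```text
time_s: 35.5
tool_pos: [0.5645, 0.1582, 0.12]
tool_rot: [-0.0, 0.769, 0.639, 0.0]
wrist_force: [0.4, 0.2, -1.2]
finger_gap: 0.295
finger_force: 30.0
```

Run:
```python
from meas import *
im=look((60,110,420,222))
cv2.imwrite("pics/w10.png",im[:,:,::-1]); print(cas(im,(319,303),-.004,28))
go([.5655,.1575,.12],79.2)
```

```text
[124. 156.] nest tool [ 0.0651 -0.1279  0.0408  0.0409] 8.3
[325. 158.] nest tool [ 0.0646 -0.0001  0.0513  0.0334] 0.1
[216. 157.] nest tool [ 0.0648 -0.064   0.0547  0.0546] 38.1
tcp [0.5645 0.1582 0.12  ] t [ 0.0832 -0.0021]
(array([302.375, 275.625]), array([333.875, 330.375]), array([ 0.0047, -0.0023,  0.0144,  0.0285]), np.float32(-0.07))
turn z 0.002 (fix [-0. -0.  0.] ) then shift [-0.005  0.011  0.   ] yaw 79.4 tcp [0.5645 0.1582 0.12  ] q7 -0.15
```

View pics/w10.png

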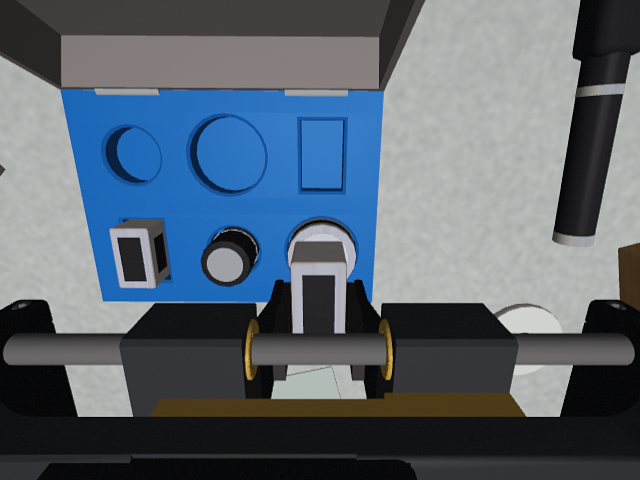

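Held cassette is at column 318 and the hinge-side rect nest at (325,158). I correct +2.2 mm in y, go 61 mm ahead, and descend watching the force because of the lid.

Request:
{"name": "carry_out", "arguments": {"plan": [[0.2,0.007,0,0,0,0],[0.2,0.007,0,0,0,0],[0.21,0.008,0,0,0,0],[0,0,0.18,0,0,0],[0,0,0.18,0,0,0],[0,0,0.18,0,0,0],[0,0,0,0,0,0],[0,0,0,0,0,0]]}}

```text
time_s: 36.55
tool_pos: [0.5782, 0.2171, 0.0661]
tool_rot: [0.0, 0.769, 0.639, 0.0]
wrist_force: [-0.2, -0.6, -1.0]
finger_gap: 0.295
finger_force: 30.0
```

Request:
{"name": "carry_out", "arguments": {"plan": [[0,0,0,0,0,0],[0,0,0.055,0,0,0],[0,0,0.055,0,0,0],[0,0,0.055,0,0,0],[0,0,0.05,0,0,0],[0,0,0,0,0,0],[0,0,0,0,0,0],[0,0,0,0,0,0]]}}

```text
time_s: 37.55
tool_pos: [0.5778, 0.2177, 0.0445]
tool_rot: [-0.0, 0.769, 0.639, 0.0]
wrist_force: [-0.1, -0.5, -2.4]
finger_gap: 0.297
finger_force: 30.0
```

Request:
{"name": "carry_out", "arguments": {"plan": [[0,0,0,0,0,0],[0,0,0,0,0,0],[0,0,-0.3,0,0,0],[0,0,-0.4,0,0,0],[-0.2,0,-0.4,0,0,0],[-0.3,0,-0.4,0,0,0],[-0.4,0,-0.4,0,0,0],[-0.4,0,-0.1,0,0,0]], "fingers": 0.42}}

```text
time_s: 38.55
tool_pos: [0.5552, 0.0886, 0.2475]
tool_rot: [0.001, 0.769, 0.639, 0.003]
wrist_force: [1.1, 0.6, -0.4]
finger_gap: 0.422
finger_force: 0.0
```

Run:
```python
from meas import *
tp,Ct=shot("top"); sc,Cs=shot("scene"); wr,Cw=shot("wrist","w11")
def tab(im,uv,r,th): 
    W=blob(im,uv,r,lambda w:w.astype(float).mean(2)<th); M=cv2.moments(W.astype(np.float32)); return np.array([M['m10']/M['m00'],M['m01']/M['m00']]),np.ptp(W,axis=0)
a,wa=tab(tp,(107,233),16,28); b,wb=tab(sc,(525,343),14,28); print(a,wa,b,wb)
o1,d1=ray(Ct,a);o2,d2=ray(Cs,b);d1=d1[0];d2=d2[0]
t=np.linalg.lstsq(np.c_[d1,-d2],o2-o1,rcond=None)[0]; p,q=o1+t[0]*d1,o2+t[1]*d2
print("tab",p,q)
x=np.array([np.cos(np.radians(79.2)),np.sin(np.radians(79.2))]); c=np.array([.5020,.1637])+.034*x
for P in (p,q): 
    u=(P[:2]-c)@x-.075; print("case",c,"out",u,"up",P[2]-.03,"side",(P[:2]-c)@[-x[1],x[0]],"ang",np.degrees(np.arctan2(P[2]-.03,-u)))
```

```text
Traceback (most recent call last):
  File "meas.py", line 7, in blob
    c=max(cs,key=cv2.contourArea); return c[:,0]/k+[x0-.375,y0-.375]
ValueError: max() iterable argument is empty
```

View pics/w11.png

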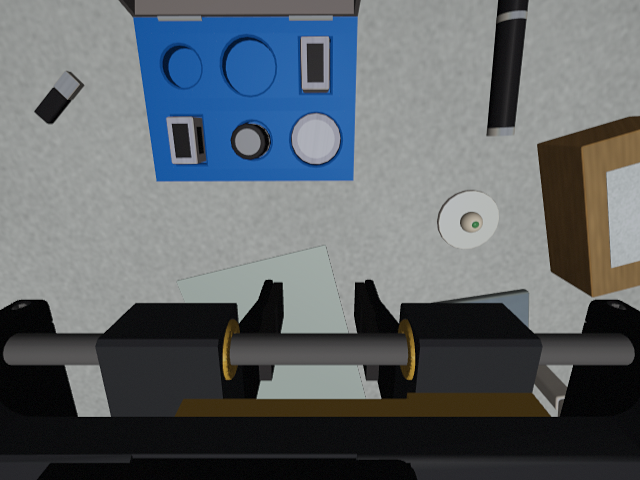

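All four parts are seated: rect (315,63), rect (185,140), eyepiece (250,140), lens (316,139). Next I get the lid angle.

```bash
cat > tab.py <<'E'
from meas import *
tp,Ct=shot("top"); sc,Cs=shot("scene")
def tab(im,uv,r,th=38):
    W=blob(im,uv,r,lambda w:w.astype(float).mean(2)<th); M=cv2.moments(W.astype(np.float32)); return np.array([M['m10']/M['m00'],M['m01']/M['m00']]),W
print(tp[225:243:3,97:119:2].mean(2).astype(int).tolist()); print(sc[333:354:3,512:540:3].mean(2).astype(int).tolist())
E
python3 tab.py
```

```text
[[120, 84, 89, 75, 76, 74, 74, 70, 74, 75, 73], [96, 87, 88, 58, 71, 74, 73, 76, 72, 74, 64], [88, 88, 83, 33, 62, 71, 70, 66, 70, 68, 52], [86, 88, 77, 33, 51, 69, 70, 70, 70, 50, 56], [83, 91, 60, 37, 42, 69, 66, 70, 56, 54, 55], [89, 84, 38, 29, 25, 66, 65, 67, 50, 55, 61]]
[[159, 130, 51, 43, 40, 42, 48, 47, 26, 61], [65, 43, 43, 43, 44, 45, 18, 29, 48, 102], [41, 39, 46, 40, 47, 20, 29, 42, 100, 107], [45, 41, 42, 45, 24, 25, 43, 101, 102, 105], [83, 41, 42, 25, 29, 41, 102, 105, 105, 104], [106, 76, 11, 30, 41, 101, 104, 102, 103, 104], [92, 19, 19, 39, 101, 104, 106, 102, 104, 104]]
```

Run:
```python
import cv2,numpy as np
from cell import snapshot
for n,(x0,y0,x1,y1) in dict(top=(40,160,180,310),scene=(430,300,590,430)).items():
    a=cv2.imread(f"pics/{n}0.png")[y0:y1,x0:x1]; b=snapshot(n)[:,:,::-1][y0:y1,x0:x1]
    for k,i in (("old",a),("new",b)):
        m=(cv2.GaussianBlur(i,(3,3),0).mean(2)<33).astype(np.uint8); N,_,st,ce=cv2.connectedComponentsWithStats(m)
        print(n,k,[(st[j].tolist(),(ce[j]+[x0,y0]).round(1).tolist()) for j in range(1,N) if st[j,4]>25])
    cv2.imwrite(f"pics/cmp_{n}.png",cv2.resize(np.hstack([a,b]),None,fx=2.4,fy=2.4,interpolation=cv2.INTER_CUBIC))
t=cv2.imread("pics/cmp_top.png");s=cv2.imread("pics/cmp_scene.png");w=max(t.shape[1],s.shape[1]);f=lambda i:cv2.copyMakeBorder(i,0,0,0,w-i.shape[1],0)
o=np.vstack([f(t),f(s)]);k=min(1,600/o.shape[0],800/w);cv2.imwrite("pics/cmp.png",cv2.resize(o,None,fx=k,fy=k))
```

```text
top old [([3, 0, 8, 43, 63], [46.4, 179.5]), ([61, 60, 14, 27, 220], [107.3, 233.3])]
top new []
scene old [([84, 33, 24, 22, 130], [524.6, 343.3])]
scene new [([10, 12, 9, 9, 30], [443.9, 315.9]), ([0, 30, 5, 8, 29], [431.9, 333.2]), ([84, 33, 23, 22, 112], [524.5, 343.3])]
```

Run:
```python
from meas import *
Ct,Cs=cam("top"),cam("scene")
o1,d1=ray(Ct,(107.3,233.3));o2,d2=ray(Cs,(524.6,343.3));d1=d1[0];d2=d2[0]
t=np.linalg.lstsq(np.c_[d1,-d2],o2-o1,rcond=None)[0]; p,q=o1+t[0]*d1,o2+t[1]*d2
print("tab",p,q)
x=np.array([np.cos(np.radians(79.2)),np.sin(np.radians(79.2))]); c=np.array([.5020,.1637])+.034*x
for P in (p,q):
    u=(P[:2]-c)@x-.075; print("case",c,"out",u.round(4),"up",(P[2]-.03).round(4),"side",((P[:2]-c)@[-x[1],x[0]]).round(4),"ang",np.degrees(np.arctan2(P[2]-.03,-u)).round(1))
```

```text
tab [0.53221527 0.32221768 0.17996924] [0.53281733 0.32103754 0.17946069]
case [0.50837096 0.19709777] out 0.0524 up 0.15 side 0.0 ang 109.3
case [0.50837096 0.19709777] out 0.0513 up 0.1495 side -0.0008 ang 109.0
```

Tab centre triangulates to 52 mm behind the hinge and 150 mm above it, so the lid is at about 109°. I'll close the fingers, go behind it, and push along its arc.

Run:
```python
from h import *
go([.5426,.377,.26],79.2)
```

```text
turn z 0.003 (fix [-0.001  0.    -0.   ] ) then shift [ 2.784 -0.645 -0.161] yaw 79.6 tcp [0.5538 0.0915 0.2439] q7 -0.16
```

Request:
{"name": "carry_out", "arguments": {"plan": [[0,0,-0.16,0,0,0.003],[0.464,-0.108,0,0,0,0],[0.464,-0.108,0,0,0,0],[0.464,-0.108,0,0,0,0],[0.464,-0.108,0,0,0,0],[0.464,-0.108,0,0,0,0],[0.464,-0.108,0,0,0,0],[0,0,0,0,0,0]], "fingers": 0.0}}

```text
time_s: 39.9
tool_pos: [0.541, 0.3821, 0.2601]
tool_rot: [-0.001, 0.768, 0.64, 0.0]
wrist_force: [0.1, 0.4, 0.5]
finger_gap: 0.004
finger_force: 0.0
```

Request:
{"name": "carry_out", "arguments": {"plan": [[0,0,0,0,0,0],[0,0,0.25,0,0,0],[0,0,0.25,0,0,0],[0,0,0.25,0,0,0],[0,0,0.25,0,0,0],[0,0,0,0,0,0],[0,0,0,0,0,0],[0,0,0,0,0,0]]}}

```text
time_s: 40.9
tool_pos: [0.544, 0.3755, 0.1621]
tool_rot: [0.0, 0.771, 0.636, 0.001]
wrist_force: [0.8, -0.2, 0.9]
finger_gap: 0.007
finger_force: 0.0
```

```bash
cat > lid.py <<'E'
from h import *
s=env.state(); x=np.array([np.cos(np.radians(79.2)),np.sin(np.radians(79.2))]); c=np.array([.5084,.1971])
u=.075-(s["tool_pos"][:2]-c)@x
print("t",s["time_s"],"TCP u",(u*1e3).round(1),"z",(s["tool_pos"][2]*1e3).round(1),"side",((s["tool_pos"][:2]-c)@[-x[1],x[0]]*1e3).round(1),"yaw",yaw().round(2),"F",s["wrist_force"].round(1),"u,z of finger corner",(u*1e3+9.5).round(1),(s["tool_pos"][2]*1e3-11).round(1))
E
python3 lid.py
```

```text
t 40.9 TCP u -106.9 z 162.1 side -1.5 yaw 79.05 F [ 0.8 -0.2  0.9] u,z of finger corner -97.4 151.1
```

Request:
{"name": "carry_out", "arguments": {"plan": [[-0.14,0,0,0,0,0],[-0.11,0,-0.03,0,0,0],[-0.11,0,-0.03,0,0,0],[-0.13,0,-0.04,0,0,0],[-0.12,0,-0.05,0,0,0],[-0.12,0,-0.03,0,0,0],[-0.12,0,-0.02,0,0,0],[-0.12,0,-0.01,0,0,0]]}}

```text
time_s: 41.9
tool_pos: [0.5242, 0.2793, 0.1814]
tool_rot: [-0.0, 0.771, 0.637, -0.0]
wrist_force: [0.8, 1.4, -0.4]
finger_gap: 0.01
finger_force: 0.9
```

```bash
python3 lid.py
```

```text
t 41.9 TCP u -8.8 z 181.4 side -0.1 yaw 79.08 F [ 0.8  1.4 -0.4] u,z of finger corner 0.7 170.4
```

Request:
{"name": "carry_out", "arguments": {"plan": [[-0.12,0,0.01,0,0,0],[-0.12,0,0.015,0,0,0],[-0.12,0,0.025,0,0,0],[-0.115,0,0.04,0,0,0],[-0.115,0,0.045,0,0,0],[-0.11,0,0.055,0,0,0],[-0.103,0,0.065,0,0,0],[-0.096,0,0.075,0,0,0]]}}

```text
time_s: 42.9
tool_pos: [0.5076, 0.1912, 0.1481]
tool_rot: [0.0, 0.771, 0.637, -0.0]
wrist_force: [0.2, 0.4, 0.5]
finger_gap: 0.004
finger_force: 0.5
```

Request:
{"name": "carry_out", "arguments": {"plan": [[-0.045,0,0.041,0,0,0],[-0.045,0,0.041,0,0,0],[-0.041,0,0.045,0,0,0],[-0.041,0,0.045,0,0,0],[-0.037,0,0.048,0,0,0],[-0.037,0,0.049,0,0,0],[-0.033,0,0.051,0,0,0],[-0.033,0,0.052,0,0,0]]}}

```text
time_s: 43.9
tool_pos: [0.5018, 0.1612, 0.111]
tool_rot: [0.0, 0.771, 0.637, 0.0]
wrist_force: [-0.2, -0.0, 0.4]
finger_gap: 0.004
finger_force: 0.4
```

```bash
python3 lid.py
```

```text
t 43.9 TCP u 111.5 z 111.0 side -0.2 yaw 79.08 F [-0.2 -0.   0.4] u,z of finger corner 121.0 100.0
```

```bash
cat > lidang.py <<'E'
from h import *
Cs=cam("scene"); im=cv2.GaussianBlur(snapshot("scene"),(3,3),0).mean(2)
x=np.array([np.cos(np.radians(79.2)),np.sin(np.radians(79.2))]); c=np.array([.5084,.1971]); yv=np.array([-x[1],x[0]])
for th in range(0,116,5):
    t=np.radians(th); v=[]
    for l in (153,157,161,165):
      for sd in (-18,-9,0,9,18):
        u=l*np.cos(t)-6*np.sin(t); z=30+l*np.sin(t)+6*np.cos(t); P=[*(c+x*(75-u)/1e3+yv*sd/1e3),z/1e3]
        p=px(Cs,P)[0]; v.append(im[int(round(p[1])),int(round(p[0]))])
    print(th,px(Cs,P)[0].round().tolist(),round(float(np.mean(v))),round(float(np.max(v))))
E
python3 lidang.py
```

```text
0 [409.0, 306.0] 69 156
5 [411.0, 302.0] 53 156
10 [413.0, 298.0] 34 68
15 [415.0, 294.0] 33 45
20 [418.0, 291.0] 39 53
25 [422.0, 289.0] 44 55
30 [426.0, 287.0] 42 55
35 [431.0, 286.0] 40 49
40 [436.0, 285.0] 38 46
45 [442.0, 284.0] 36 63
50 [448.0, 285.0] 49 76
55 [455.0, 286.0] 44 74
60 [462.0, 287.0] 68 88
65 [469.0, 290.0] 88 100
70 [477.0, 293.0] 90 111
75 [485.0, 296.0] 97 152
80 [493.0, 301.0] 104 157
85 [501.0, 306.0] 103 149
90 [509.0, 312.0] 114 157
95 [517.0, 318.0] 119 154
100 [524.0, 325.0] 149 155
105 [532.0, 332.0] 153 156
110 [539.0, 340.0] 153 158
115 [545.0, 348.0] 152 157
```

Request:
{"name": "carry_out", "arguments": {"plan": [[-0.012,0,0.02,0,0,0],[-0.012,0,0.02,0,0,0],[-0.01,0,0.021,0,0,0],[-0.01,0,0.021,0,0,0],[-0.01,0,0.021,0,0,0],[-0.01,0,0.021,0,0,0],[-0.008,0,0.021,0,0,0],[-0.008,0,0.022,0,0,0]]}}

```text
time_s: 44.95
tool_pos: [0.5003, 0.1534, 0.0945]
tool_rot: [0.0, 0.771, 0.637, 0.0]
wrist_force: [0.0, -1.4, 1.2]
finger_gap: 0.008
finger_force: 0.4
```

Request:
{"name": "carry_out", "arguments": {"plan": [[-0.008,0,0.022,0,0,0],[-0.008,0,0.022,0,0,0],[-0.008,0,0.022,0,0,0],[-0.007,0,0.022,0,0,0],[-0.007,0,0.02,0,0,0],[-0.007,0,0.02,0,0,0],[-0.006,0,0.02,0,0,0],[-0.006,0,0.02,0,0,0]]}}

```text
time_s: 45.95
tool_pos: [0.4993, 0.1481, 0.0778]
tool_rot: [-0.0, 0.771, 0.637, 0.0]
wrist_force: [-1.8, 0.4, 13.9]
finger_gap: 0.007
finger_force: 7.4
```

```bash
python3 lid.py
```

```text
t 45.95 TCP u 124.8 z 77.8 side -0.3 yaw 79.08 F [-1.8  0.4 13.9] u,z of finger corner 134.3 66.8
```

Request:
{"name": "carry_out", "arguments": {"plan": [[0,0,0.005,0,0,0],[0,0,0.005,0,0,0],[0,0,0,0,0,0],[0,0,0,0,0,0],[0,0,0,0,0,0],[0,0,0,0,0,0],[0,0,0,0,0,0],[0,0,0,0,0,0]]}}

```text
time_s: 46.95
tool_pos: [0.4993, 0.1482, 0.0778]
tool_rot: [-0.001, 0.771, 0.637, 0.0]
wrist_force: [-3.5, -0.5, 11.0]
finger_gap: 0.005
finger_force: 5.4
```

Request:
{"name": "carry_out", "arguments": {"plan": [[0,0,-0.05,0,0,0],[0,0,-0.3,0,0,0],[0,0,-0.5,0,0,0],[0,0,-0.5,0,0,0],[-0.55,0,0,0,0,0],[-0.55,0,0,0,0,0],[-0.55,0,0,0,0,0],[-0.55,0,0,0,0,0]]}}

```text
time_s: 47.95
tool_pos: [0.4569, -0.0696, 0.2119]
tool_rot: [-0.0, 0.771, 0.637, 0.0]
wrist_force: [0.4, -0.1, -0.2]
finger_gap: 0.004
finger_force: 0.0
```

Run:
```python
from meas import *
exec(open("lidang.py").read().replace("116,5","31,3"))
for n in ("scene","top"): cv2.imwrite(f"pics/{n}3.png",snapshot(n)[:,:,::-1])
tp=snapshot("top"); C=cam("top"); hsv=cv2.cvtColor(tp,cv2.COLOR_RGB2HSV); print("blue px in top case area",int((cv2.inRange(hsv,(100,120,40),(125,255,255))[170:320,140:260]>0).sum()))
m=(tp[170:320,130:270].mean(2)<35).astype(np.uint8);N,_,st,ce=cv2.connectedComponentsWithStats(m)
print([(st[j].tolist(),(ce[j]+[130,170]).round(1).tolist(), onz(C,ce[j]+[130,170],.036)[0].round(3).tolist()) for j in range(1,N) if st[j,4]>40], c-x*.084, env.state()["tool_pos"])
```

```text
0 [409.0, 306.0] 82 103
3 [410.0, 303.0] 99 149
6 [411.0, 301.0] 110 159
9 [412.0, 299.0] 123 160
12 [414.0, 296.0] 133 159
15 [415.0, 294.0] 137 160
18 [417.0, 293.0] 145 159
21 [419.0, 291.0] 148 159
24 [421.0, 289.0] 152 160
27 [424.0, 288.0] 152 159
30 [426.0, 287.0] 149 159
blue px in top case area 5226
[] [0.49265997 0.11458787] [ 0.45726668 -0.06877446  0.21187207]
```

Run:
```python
import cv2,numpy as np
t=cv2.imread("pics/top3.png"); s=cv2.imread("pics/scene3.png")
a=cv2.resize(t[150:330,60:280],(400,327)); b=cv2.resize(s[240:440,340:600],(400,308)); 
h=cv2.resize(t[100:330,320:520],(330,380)); k=cv2.resize(s[160:380,150:350],(220,242))
o=np.zeros((600,800,3),np.uint8); o[:327,:400]=a; o[:308,400:]=b
t2=cv2.resize(t[110:200,320:430],(330,270)); o[330:600,:330]=t2
s2=cv2.resize(s[180:370,160:310],(213,270)); o[330:600,340:553]=s2
t3=cv2.resize(t[235:310,420:500],(240,225)); o[330:555,556:796]=t3
cv2.imwrite("pics/last.png",o)
```

```text
(no output)
```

View pics/last.png

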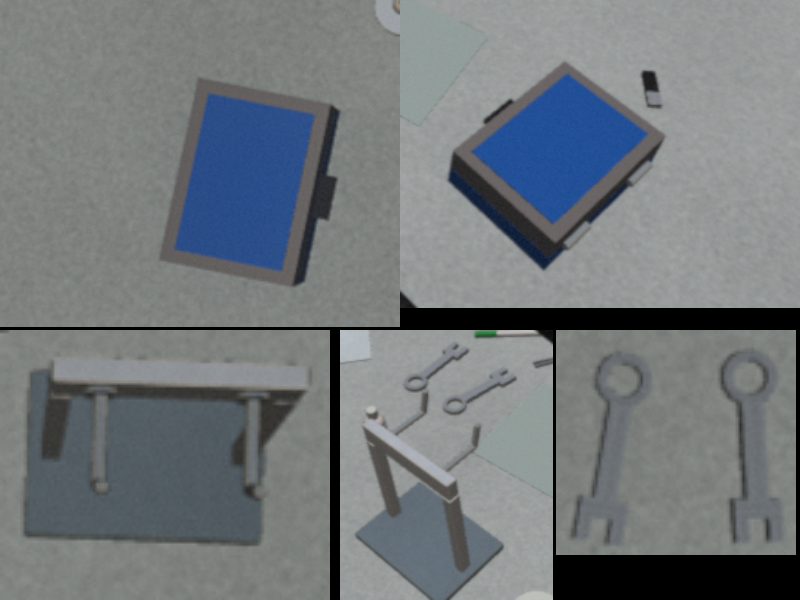

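The lid is closed (the blue panel is its top), and both hooks and both spanners are unobstructed. Hook tips in the top view are at about (354,162) and (407,164), and in the scene view at about (256,248) and (220,224).

Run:
```python
from meas import *
Ct,Cs=cam("top"),cam("scene"); tp=cv2.imread("pics/top3.png")[:,:,::-1]; sc=cv2.imread("pics/scene3.png")[:,:,::-1]
def tri(a,b):
    o1,d1=ray(Ct,a);o2,d2=ray(Cs,b);d1=d1[0];d2=d2[0]
    t=np.linalg.lstsq(np.c_[d1,-d2],o2-o1,rcond=None)[0]; return (o1+t[0]*d1).round(4),(o2+t[1]*d2).round(4)
print("a",tri((354,162.3),(256.5,248.3)),onz(Ct,(354,162.3),.205).round(4),onz(Cs,(256.5,248.3),.208).round(4))
print("b",tri((406.7,164),(220,223.7)),onz(Ct,(406.7,164),.205).round(4),onz(Cs,(220,223.7),.208).round(4))
print("bar ends",onz(Ct,[(337.3,128),(421.7,130)],.195).round(4).tolist())
bg=np.median(tp[240:310,500:530].reshape(-1,3),0); print("bg",bg,"sp",tp[275,484],tp[275,438])
for n,(x0,y0,x1,y1) in dict(s1=(420,236,462,312),s2=(466,236,508,312)).items():
    w=cv2.GaussianBlur(cv2.resize(tp[y0:y1,x0:x1],None,fx=4,fy=4,interpolation=cv2.INTER_CUBIC),(0,0),3).astype(float)
    m=((w[:,:,2]-w[:,:,0])>4+ (bg[2]-bg[0])).astype(np.uint8)
    cs,h=cv2.findContours(m,cv2.RETR_CCOMP,cv2.CHAIN_APPROX_NONE); i=max(range(len(cs)),key=lambda i:cv2.contourArea(cs[i]))
    P=cs[i][:,0]/4+[x0-.375,y0-.375]; W=onz(Ct,P,.008)[:,:2].astype(np.float32); r=cv2.minAreaRect(W)
    holes=[cs[j] for j in range(len(cs)) if h[0][j][3]==i and cv2.contourArea(cs[j])>60]
    print(n,"area",cv2.contourArea(cs[i]),r,[onz(Ct,cv2.minEnclosingCircle(q.astype(np.float32))[0]/np.array(4.)+[x0-.375,y0-.375],.008)[0].round(4).tolist() for q in holes])
```

```text
a (array([ 0.6559, -0.1083,  0.2046]), array([ 0.6554, -0.1076,  0.2044])) [[ 0.6558 -0.1083  0.205 ]] [[ 0.6577 -0.1051  0.208 ]]
b (array([ 0.6532, -0.1981,  0.2065]), array([ 0.6529, -0.1977,  0.2063])) [[ 0.6536 -0.1984  0.205 ]] [[ 0.654  -0.1962  0.208 ]]
bar ends [[0.7181, -0.0797, 0.195], [0.7157, -0.2264, 0.195]]
bg [128. 131. 128.] sp [109 115 119] [107 112 115]
s1 area 10430.5 ((0.46403324604034424, -0.30495956540107727), (0.0383034385740757, 0.13675670325756073), 80.34771728515625) [[0.5124, -0.3124, 0.008]]
s2 area 10458.5 ((0.46600332856178284, -0.4042908549308777), (0.13627329468727112, 0.03787931427359581), 3.0309953689575195) [[0.5146, -0.402, 0.008]]
```

Request:
{"name": "carry_out", "arguments": {"plan": [[0,0,0,0,0,0.082],[0,0,0,0,0,0.082],[0,0,0,0,0,0.082],[0,0,0,0,0,0.082],[0,0,0,0,0,0.082],[0,0,0,0,0,0.082],[0,0,0,0,0,0.082],[0,0,0,0,0,0.082]], "fingers": 0.4}}

```text
time_s: 49.15
tool_pos: [0.4579, -0.0661, 0.2116]
tool_rot: [-0.0, 1.0, 0.002, -0.0]
wrist_force: [0.7, -0.1, -0.7]
finger_gap: 0.401
finger_force: 0.0
```

Request:
{"name": "carry_out", "arguments": {"plan": [[0,0,0,0,0,0.082],[0.089,0.462,0,0,0,0],[0.089,0.462,0,0,0,0],[0.089,0.462,0,0,0,0],[0.089,0.462,0,0,0,0],[0.089,0.462,0,0,0,0],[0,0,0.6,0,0,0],[0,0,0.6,0,0,0]]}}

```text
time_s: 50.15
tool_pos: [0.4653, -0.3023, 0.09]
tool_rot: [-0.0, 0.997, -0.081, 0.001]
wrist_force: [1.0, 1.4, -0.6]
finger_gap: 0.399
finger_force: 0.0
```

Request:
{"name": "carry_out", "arguments": {"plan": [[0,0,0,0,0,0],[0,0,0,0,0,0],[0,0,0,0,0,0],[0,0,0,0,0,0],[0,0,0,0,0,0],[0,0,0,0,0,0],[0,0,0,0,0,0],[0,0,0,0,0,0]]}}

```text
time_s: 51.15
tool_pos: [0.4633, -0.3032, 0.0918]
tool_rot: [-0.0, 0.997, -0.083, -0.0]
wrist_force: [0.4, -0.6, 0.5]
finger_gap: 0.398
finger_force: 0.0
```

Run:
```python
from h import *
go([.4631,-.3041,.0125],-9.5); print(env.state()["joint_positions"].round(2))
```

```text
turn z 0.0 (fix [-0.  0. -0.] ) then shift [-0.001  0.009  0.793] yaw -9.5 tcp [ 0.4633 -0.3032  0.0918] q7 -0.64
[-0.15  0.6   0.9   1.99 -0.62  0.85 -0.64]
```

Request:
{"name": "carry_out", "arguments": {"plan": [[0,0.009,0.25,0,0,0],[0,0,0.25,0,0,0],[0,0,0.2,0,0,0],[0,0,0.09,0,0,0],[0,0,0,0,0,0],[0,0,0,0,0,0],[0,0,0,0,0,0],[0,0,0,0,0,0]]}}

```text
time_s: 52.15
tool_pos: [0.4634, -0.3041, 0.0131]
tool_rot: [0.0, 0.997, -0.083, 0.0]
wrist_force: [0.2, -0.3, 0.6]
finger_gap: 0.398
finger_force: 0.0
```

Request:
{"name": "carry_out", "arguments": {"plan": [[0,0,0,0,0,0],[0,0,0,0,0,0],[0,0,0,0,0,0],[0,0,0,0,0,0],[0,0,0,0,0,0],[0,0,0,0,0,0],[0,0,0,0,0,0],[0,0,0,0,0,0]], "fingers": 0.0}}

```text
time_s: 53.15
tool_pos: [0.4633, -0.3041, 0.0128]
tool_rot: [-0.0, 0.997, -0.083, 0.0]
wrist_force: [-0.3, 0.4, 0.4]
finger_gap: 0.179
finger_force: 30.0
```

Request:
{"name": "carry_out", "arguments": {"plan": [[0,0,-0.2,0,0,0],[0,0,-0.4,0,0,0],[0,0,-0.5,0,0,0],[0,0,-0.5,0,0,0],[0,0,-0.5,0,0,0],[0,0,-0.5,0,0,0],[0,0,-0.3,0,0,0],[0,0,0,0,0,0]]}}

```text
time_s: 54.15
tool_pos: [0.4635, -0.3053, 0.3055]
tool_rot: [0.001, 0.997, -0.083, 0.003]
wrist_force: [-0.4, -0.4, -0.9]
finger_gap: 0.175
finger_force: 30.0
```

Run:
```python
from meas import *
s=env.state(); print(s["finger_gap"],s["finger_force"],s["joint_positions"].round(2))
# held spanner in the tool frame from the wrist camera (underside plane at tool z ~ +.0125, top at +.0045)
im=snapshot("wrist"); cv2.imwrite("pics/w12.png",im[:,:,::-1]); C=(toolcam())
print("eye px expected",px(C,[.05,0,.0045]).round(0),px(C,[.07,0,.0045]).round(0),C[1][:2])
for v in range(150,300,10): print(v,im[v,270:370:5].mean(1).astype(int).tolist())
go([.58,-.10,.31],-1.6)
```

```text
0.17501346895873482 29.99587118625641 [-0.36  0.35  1.15  1.77 -0.34  1.23 -0.86]
eye px expected [[317. 202.]] [[317. 156.]] [0.08186723 0.00071106]
150 [139, 142, 142, 138, 138, 141, 137, 136, 144, 136, 134, 137, 145, 141, 141, 141, 146, 140, 141, 138]
160 [138, 137, 139, 134, 138, 136, 135, 136, 149, 133, 102, 138, 143, 139, 139, 143, 138, 136, 144, 140]
170 [141, 137, 136, 133, 140, 94, 123, 123, 123, 123, 123, 123, 123, 123, 124, 84, 139, 142, 139, 138]
180 [139, 144, 136, 121, 124, 124, 125, 124, 104, 114, 146, 114, 117, 124, 125, 124, 125, 139, 140, 144]
190 [141, 136, 123, 122, 122, 123, 144, 138, 140, 136, 135, 139, 139, 137, 66, 125, 125, 125, 116, 141]
200 [140, 138, 122, 121, 122, 137, 140, 140, 136, 138, 143, 137, 138, 136, 142, 92, 123, 122, 121, 144]
210 [140, 137, 124, 125, 125, 136, 141, 142, 142, 135, 143, 138, 140, 140, 145, 92, 124, 125, 121, 140]
220 [134, 140, 126, 125, 125, 126, 85, 138, 140, 139, 142, 136, 139, 143, 72, 126, 126, 127, 143, 142]
230 [95, 145, 137, 109, 122, 122, 122, 122, 89, 61, 57, 79, 112, 122, 122, 122, 123, 147, 141, 140]
240 [149, 137, 141, 140, 139, 139, 119, 121, 124, 124, 121, 122, 122, 125, 126, 141, 144, 146, 140, 145]
250 [148, 129, 143, 141, 146, 137, 142, 122, 128, 128, 122, 125, 128, 127, 142, 141, 140, 145, 137, 145]
260 [147, 147, 148, 139, 140, 143, 145, 122, 127, 128, 122, 126, 127, 132, 142, 141, 146, 146, 140, 145]
270 [144, 146, 144, 134, 141, 142, 139, 122, 126, 129, 122, 125, 128, 132, 143, 145, 141, 144, 145, 149]
280 [139, 138, 144, 136, 0, 149, 148, 121, 127, 130, 122, 126, 129, 137, 146, 0, 5, 147, 143, 144]
290 [144, 141, 143, 4, 2, 10, 10, 122, 127, 129, 123, 126, 128, 0, 10, 4, 4, 149, 142, 138]
turn z -0.066 (fix [-0.    -0.001  0.   ] ) then shift [ 1.114 -2.075 -0.061] yaw -9.5 tcp [ 0.4628 -0.3043  0.3036] q7 -0.86
```

Request:
{"name": "carry_out", "arguments": {"plan": [[0,0,0,0,0,-0.066],[0.18,-0.415,0,0,0,0],[0.18,-0.415,0,0,0,0],[0.18,-0.415,0,0,0,0],[0.18,-0.415,0,0,0,0],[0.18,-0.415,0,0,0,0],[0,0,0,0,0,0],[0,0,0,0,0,0]]}}

```text
time_s: 55.2
tool_pos: [0.5577, -0.0995, 0.3016]
tool_rot: [0.0, 1.0, -0.014, -0.001]
wrist_force: [0.1, -0.7, -1.9]
finger_gap: 0.178
finger_force: 30.0
```

Request:
{"name": "carry_out", "arguments": {"plan": [[0,0,0,0,0.065,0],[0,0,0,0,0.065,0],[0,0,0,0,0.065,0],[0,0,0,0,0.06,0],[0,0,0,0,0.06,0],[0,0,0,0,0.06,0],[0,0,0,0,0,0],[0,0,0,0,0,0]]}}

```text
time_s: 56.2
tool_pos: [0.5593, -0.1034, 0.3028]
tool_rot: [0.01, 0.929, -0.016, 0.37]
wrist_force: [0.7, -0.4, -1.3]
finger_gap: 0.176
finger_force: 30.0
```

```bash
cat > hook.py <<'E'
from h import *
import sys
def hk(tip, eyeT=(.0485,0,.0088)):
    "spanner eye (mid-thickness) against the hook in stand axes (x to the bar, y left, z up), mm"
    s=env.state(); T=rot(s["tool_rot"]); S=R.from_euler('z',-1.6,degrees=True)
    e=S.inv().apply(s["tool_pos"]+T.apply(eyeT)-np.array(tip))*1e3
    X=S.inv().apply(T.apply(np.eye(3)))
    print("t",s["time_s"],"eye-tip",e.round(1),"tilt",np.degrees(np.arctan2(X[0][2],X[0][0])).round(1),"toolx",X[0].round(3),"tooly",X[1].round(3),"F",s["wrist_force"].round(1),"q",s["joint_positions"].round(2),"gap",round(s["finger_gap"],3))
    return s,T,S
def to(tip,target,**k):
    "shift in tool shares that brings the eye to target (stand axes, mm from the tip)"
    s,T,S=hk(tip,**k); e=S.inv().apply(s["tool_pos"]+T.apply(k.get("eyeT",(.0485,0,.0088)))-np.array(tip))*1e3
    print(" shift",(T.inv().apply(S.apply(np.array(target)-e))/100).round(3))
A=(.656,-.107,.208); B=(.6533,-.1972,.208)
E
python3 -c "
from hook import *
to(A,(0,0,40))"
```

```text
t 56.2 eye-tip [-55.5   0.7 121.7] tilt 43.4 toolx [ 0.727 -0.002  0.687] tooly [-0.009 -1.     0.006] F [ 0.7 -0.4 -1.3] q [-0.97 -0.19  1.03  2.26  0.5   0.25 -1.93] gap 0.176
 shift [-0.158 -0.002  0.975]
```

Request:
{"name": "carry_out", "arguments": {"plan": [[-0.026,0,0.16,0,0,0],[-0.026,0,0.16,0,0,0],[-0.026,0,0.16,0,0,0],[-0.026,0,0.16,0,0,0],[-0.026,0,0.16,0,0,0],[-0.028,-0.002,0.175,0,0,0],[0,0,0,0,0,0],[0,0,0,0,0,0]]}}

```text
time_s: 57.2
tool_pos: [0.5649, -0.0903, 0.2696]
tool_rot: [0.017, 0.929, -0.018, 0.369]
wrist_force: [-0.4, 0.7, -1.7]
finger_gap: 0.179
finger_force: 30.0
```

```bash
python3 -c "
from hook import *
to(A,(0,0,10)); to(A,(8.5,0,-26))"
```

```text
t 57.2 eye-tip [-50.2  13.9  88.5] tilt 43.3 toolx [ 0.727 -0.001  0.686] tooly [-0.018 -1.     0.018] F [-0.4  0.7 -1.7] q [-1.27 -0.2   1.29  2.31  0.96  0.21 -2.4 ] gap 0.179
 shift [-0.173  0.116  0.919]
t 57.2 eye-tip [-50.2  13.9  88.5] tilt 43.3 toolx [ 0.727 -0.001  0.686] tooly [-0.018 -1.     0.018] F [-0.4  0.7 -1.7] q [-1.27 -0.2   1.29  2.31  0.96  0.21 -2.4 ] gap 0.179
 shift [-0.359  0.108  1.239]
```

The arm has run into joint limits (q3 = 1.29, q6 = 0.21): the elbow is swung out. I'll straighten, put the spanner down in its own place, and regrasp with the tool turned half round.

```bash
cat >> h.py <<'E'
def pose(p,yawdeg,tilt=0):
    "rotvec (shares) to a down tool at yaw, tilted about its y; then shift in those axes"
    s=env.state(); r=rot(s["tool_rot"])
    g=R.from_euler('z',yawdeg,degrees=True)*R.from_euler('x',180,degrees=True)*R.from_euler('y',tilt,degrees=True)
    print("turn",((r.inv()*g).as_rotvec(degrees=True)/120).round(3),"then shift",(g.inv().apply(np.array(p)-s["tool_pos"])*10).round(3),"tcp",s["tool_pos"].round(4),"q",s["joint_positions"].round(2))
E
python3 -c "
from h import *
pose([.4633,-.3041,.0135],-9.5)"
```

```text
turn [-0.013 -0.361  0.058] then shift [-0.649  2.277  2.561] tcp [ 0.5649 -0.0903  0.2696] q [-1.27 -0.2   1.29  2.31  0.96  0.21 -2.4 ]
```

Request:
{"name": "carry_out", "arguments": {"plan": [[0,0,0,-0.002,-0.06,0.01],[0,0,0,-0.002,-0.06,0.01],[0,0,0,-0.002,-0.06,0.01],[0,0,0,-0.002,-0.06,0.01],[0,0,0,-0.002,-0.06,0.01],[0,0,0,-0.003,-0.061,0.008],[0,0,0,0,0,0],[0,0,0,0,0,0]]}}

```text
time_s: 58.2
tool_pos: [0.5564, -0.1113, 0.266]
tool_rot: [0.032, 0.991, -0.084, 0.101]
wrist_force: [-0.2, 0.4, -2.2]
finger_gap: 0.178
finger_force: 30.0
```

Request:
{"name": "carry_out", "arguments": {"plan": [[-0.13,0.455,0,0,0,0],[-0.13,0.455,0,0,0,0],[-0.13,0.455,0,0,0,0],[-0.13,0.455,0,0,0,0],[-0.13,0.455,0,0,0,0],[0,0,0.5,0,0,0],[0,0,0.5,0,0,0],[0,0,0.5,0,0,0]]}}

```text
time_s: 59.2
tool_pos: [0.4843, -0.3357, 0.1165]
tool_rot: [0.032, 0.991, -0.083, 0.102]
wrist_force: [1.2, 0.7, -0.9]
finger_gap: 0.174
finger_force: 30.0
```

Request:
{"name": "carry_out", "arguments": {"plan": [[0,0,0.3,0,0,0],[0,0,0.3,0,0,0],[0,0,0,0,0,0],[0,0,0,0,0,0],[0,0,0,0,0,0],[0,0,0,0,0,0],[0,0,0,0,0,0],[0,0,0,0,0,0]]}}

```text
time_s: 60.2
tool_pos: [0.4961, -0.3414, 0.0586]
tool_rot: [0.032, 0.991, -0.083, 0.101]
wrist_force: [-0.6, 0.5, -0.9]
finger_gap: 0.177
finger_force: 30.0
```

```bash
python3 -c "
from h import *
pose([.4633,-.3041,.0135],-9.5)"
```

```text
turn [ 0.023 -0.099 -0.001] then shift [-0.385 -0.313  0.451] tcp [ 0.4961 -0.3414  0.0586] q [ 0.01  0.59  0.73  2.04 -0.84  0.58 -0.43]
```

Request:
{"name": "carry_out", "arguments": {"plan": [[0,0,0,0.012,-0.05,0],[0,0,0,0.011,-0.049,-0.001],[-0.19,-0.155,0,0,0,0],[-0.195,-0.158,0,0,0,0],[0,0,0.2,0,0,0],[0,0,0.2,0,0,0],[0,0,0,0,0,0],[0,0,0,0,0,0]]}}

```text
time_s: 61.2
tool_pos: [0.4633, -0.305, 0.0183]
tool_rot: [-0.0, 0.997, -0.083, -0.0]
wrist_force: [-0.5, 0.6, -0.8]
finger_gap: 0.18
finger_force: 30.0
```

```bash
python3 -c "
from h import *
pose([.4633,-.3041,.0135],-9.5)"
```

```text
turn [-0.  0. -0.] then shift [-0.002 -0.009  0.048] tcp [ 0.4633 -0.305   0.0183] q [-0.06  0.69  0.78  2.02 -0.74  0.73 -0.55]
```

Lower, release, rise, and turn half round (+180°).

Request:
{"name": "carry_out", "arguments": {"plan": [[0,0,0.025,0,0,0],[0,0,0.025,0,0,0],[0,0,0,0,0,0],[0,0,0,0,0,0],[0,0,0,0,0,0],[0,0,0,0,0,0],[0,0,0,0,0,0],[0,0,0,0,0,0]]}}

```text
time_s: 62.2
tool_pos: [0.4632, -0.3041, 0.0135]
tool_rot: [-0.0, 0.997, -0.083, -0.0]
wrist_force: [-0.7, 0.5, -0.5]
finger_gap: 0.175
finger_force: 30.0
```

Request:
{"name": "carry_out", "arguments": {"plan": [[0,0,0,0,0,0],[0,0,0,0,0,0],[0,0,0,0,0,0],[0,0,-0.3,0,0,0],[0,0,-0.4,0,0,0],[0,0,-0.5,0,0,-0.08],[0,0,0,0,0,-0.085],[0,0,0,0,0,-0.085]], "fingers": 0.4}}

```text
time_s: 63.2
tool_pos: [0.4635, -0.3043, 0.1343]
tool_rot: [-0.0, 0.983, 0.181, 0.001]
wrist_force: [-0.6, -0.1, 0.1]
finger_gap: 0.399
finger_force: 0.0
```

Request:
{"name": "carry_out", "arguments": {"plan": [[0,0,0,0,0,-0.085],[0,0,0,0,0,-0.085],[0,0,0,0,0,-0.085],[0,0,0,0,0,-0.085],[0,0,0,0,0,-0.085],[0,0,0,0,0,-0.085],[0,0,0,0,0,-0.085],[0,0,0,0,0,-0.085]]}}

```text
time_s: 64.2
tool_pos: [0.463, -0.3043, 0.1335]
tool_rot: [-0.001, 0.626, 0.779, 0.0]
wrist_force: [-0.8, -0.3, -0.8]
finger_gap: 0.402
finger_force: 0.0
```

Request:
{"name": "carry_out", "arguments": {"plan": [[0,0,0,0,0,-0.085],[0,0,0,0,0,-0.085],[0,0,0,0,0,-0.085],[0,0,0,0,0,-0.085],[0,0,0,0,0,-0.085],[0,0,0,0,0,-0.085],[0,0,0,0,0,-0.06],[0,0,0,0,0,0]]}}

```text
time_s: 65.2
tool_pos: [0.463, -0.3044, 0.1335]
tool_rot: [-0.0, 0.084, 0.996, 0.001]
wrist_force: [0.2, -0.1, 0.1]
finger_gap: 0.399
finger_force: 0.0
```

```bash
python3 -c "
from h import *
pose([.4633,-.3041,.0125],170.5)"
```

```text
turn [ 0.    -0.    -0.001] then shift [-0.003  0.004  1.21 ] tcp [ 0.463  -0.3044  0.1335] q [ 0.38  0.38  0.16  1.93 -0.08  0.83  1.98]
```

Request:
{"name": "carry_out", "arguments": {"plan": [[0,0.004,0.4,0,0,0],[0,0,0.4,0,0,0],[0,0,0.25,0,0,0],[0,0,0.16,0,0,0],[0,0,0,0,0,0],[0,0,0,0,0,0],[0,0,0,0,0,0],[0,0,0,0,0,0]]}}

```text
time_s: 66.2
tool_pos: [0.4633, -0.3037, 0.0127]
tool_rot: [-0.0, 0.083, 0.997, 0.0]
wrist_force: [0.2, 0.7, -0.0]
finger_gap: 0.403
finger_force: 0.0
```

Request:
{"name": "carry_out", "arguments": {"plan": [[0,0,0,0,0,0],[0,0,0,0,0,0],[0,0,0,0,0,0],[0,0,0,0,0,0],[0,0,0,0,0,0],[0,0,0,0,0,0],[0,0,-0.2,0,0,0],[0,0,-0.4,0,0,0]], "fingers": 0.0}}

```text
time_s: 67.2
tool_pos: [0.4618, -0.3028, 0.0714]
tool_rot: [-0.003, 0.083, 0.997, 0.001]
wrist_force: [0.4, 0.5, -1.1]
finger_gap: 0.177
finger_force: 30.0
```

Request:
{"name": "carry_out", "arguments": {"plan": [[0,0,-0.5,0,0,0],[0,0,-0.5,0,0,0],[0,0,-0.5,0,0,0],[0,0,-0.5,0,0,0],[0,0,-0.3,0,0,-0.066],[-0.17,0.413,0,0,0,0],[-0.17,0.413,0,0,0,0],[-0.17,0.413,0,0,0,0]]}}

```text
time_s: 68.2
tool_pos: [0.5177, -0.1802, 0.3022]
tool_rot: [-0.001, 0.014, 1.0, 0.001]
wrist_force: [-1.2, 0.2, -1.5]
finger_gap: 0.178
finger_force: 30.0
```

Request:
{"name": "carry_out", "arguments": {"plan": [[-0.17,0.413,0,0,0,0],[-0.17,0.413,0,0,0,0],[0,0,0,0,-0.06,0],[0,0,0,0,-0.06,0],[0,0,0,0,-0.06,0],[0,0,0,0,-0.06,0],[0,0,0,0,-0.06,0],[0,0,0,0,-0.06,0]]}}

```text
time_s: 69.2
tool_pos: [0.553, -0.0999, 0.3023]
tool_rot: [0.369, 0.013, 0.929, -0.005]
wrist_force: [-0.2, 1.4, -1.4]
finger_gap: 0.184
finger_force: 30.0
```

```bash
sed -i 's/np.arctan2(X\[0\]\[2\],X\[0\]\[0\])/np.arctan2(-X[0][2],-X[0][0])/; s/(.0485,0,.0088)/(-.0485,0,.0088)/g' hook.py; python3 -c "
from hook import *
to(A,(0,0,30)); to(A,(8.5,0,-26))"
```

```text
t 69.2 eye-tip [-61.8   4.2 121.1] tilt 43.3 toolx [-0.728  0.    -0.686] tooly [-0.  1.  0.] F [-0.2  1.4 -1.4] q [ 0.1  -0.05  0.05  2.23 -0.37  0.22  2.02] gap 0.184
 shift [ 0.175 -0.043  1.087]
t 69.2 eye-tip [-61.8   4.2 121.1] tilt 43.3 toolx [-0.728  0.    -0.686] tooly [-0.  1.  0.] F [-0.2  1.4 -1.4] q [ 0.1  -0.05  0.05  2.23 -0.37  0.22  2.02] gap 0.184
 shift [ 0.498 -0.043  1.553]
```

q6 is at its limit, so 43° is the most tilt this high. I'll use about 25° and let the spanner pivot in the pads around the hook.

Request:
{"name": "carry_out", "arguments": {"plan": [[0,0,0,0,0.05,0],[0,0,0,0,0.05,0],[0,0,0,0,0.053,0],[0,0,0,0,0,0],[0,0,0,0,0,0],[0,0,0,0,0,0],[0,0,0,0,0,0],[0,0,0,0,0,0]]}}

```text
time_s: 70.2
tool_pos: [0.5538, -0.0999, 0.3026]
tool_rot: [0.215, 0.014, 0.977, -0.002]
wrist_force: [0.0, 0.2, -0.8]
finger_gap: 0.181
finger_force: 30.0
```

```bash
python3 -c "
from hook import *
to(A,(0,0,30)); to(A,(8,0,-22))"
```

```text
t 70.2 eye-tip [-54.7   4.3 107. ] tilt 24.8 toolx [-0.908  0.    -0.42 ] tooly [-0.     1.     0.001] F [ 0.   0.2 -0.8] q [ 0.15  0.04 -0.03  2.01 -0.07  0.67  1.71] gap 0.181
 shift [-0.173 -0.044  0.928]
t 70.2 eye-tip [-54.7   4.3 107. ] tilt 24.8 toolx [-0.908  0.    -0.42 ] tooly [-0.     1.     0.001] F [ 0.   0.2 -0.8] q [ 0.15  0.04 -0.03  2.01 -0.07  0.67  1.71] gap 0.181
 shift [-0.028 -0.044  1.433]
```

Request:
{"name": "carry_out", "arguments": {"plan": [[-0.043,-0.011,0.232,0,0,0],[-0.043,-0.011,0.232,0,0,0],[-0.043,-0.011,0.232,0,0,0],[-0.044,-0.011,0.232,0,0,0],[0,0,0,0,0,0],[0,0,0,0,0,0],[0,0,0,0,0,0],[0,0,0,0,0,0]]}}

```text
time_s: 71.2
tool_pos: [0.6086, -0.1058, 0.2266]
tool_rot: [0.215, 0.014, 0.976, -0.003]
wrist_force: [-0.1, -0.6, -1.1]
finger_gap: 0.182
finger_force: 30.0
```

```bash
python3 -c "
from hook import *
to(A,(0,0,0)); to(A,(8,0,-22))
for n in ('scene','top'): cv2.imwrite(f'pics/{n}4.png',snapshot(n)[:,:,::-1])
C=cam('scene'); im=cv2.imread('pics/scene4.png')
print(px(C,[A,B]).round(0)); s=env.state();e=s['tool_pos']+rot(s['tool_rot']).apply([-.0485,0,.0048]); print(px(C,e).round(1))
p=px(C,A)[0].astype(int); print(im[p[1]-34:p[1]+10:2,p[0]-22:p[0]+22:2].mean(2).astype(int))
"
```

```text
t 71.2 eye-tip [ 0.3 -0.1 31. ] tilt 24.9 toolx [-0.907 -0.    -0.421] tooly [-0.     1.     0.001] F [-0.1 -0.6 -1.1] q [ 0.15  0.21 -0.03  2.   -0.07  0.5   1.72] gap 0.182
 shift [0.133 0.001 0.28 ]
t 71.2 eye-tip [ 0.3 -0.1 31. ] tilt 24.9 toolx [-0.907 -0.    -0.421] tooly [-0.     1.     0.001] F [-0.1 -0.6 -1.1] q [ 0.15  0.21 -0.03  2.   -0.07  0.5   1.72] gap 0.182
 shift [0.153 0.    0.513]
[[256. 247.]
 [220. 223.]]
[[255.3 232.3]]
[[158 155 158 161 161 158 157 160 160 159 153 158 156 158 155 151  45  23
   28  15  10  50]
 [160 160 158 157 160 159 155 159 159 161 158 154 156 153 154 146  39  31
   15  18  10  71]
 [155 157 153 155 150 155 153 154 157 156 155 155 155 156 154 115  19  23
   23  15  24 102]
 [158 158 153 155 155 156 155 158 159 157 155 152 154 157 159  88  18  30
   15  14  28 117]
 [153 155 155 155 153 157 160 154 155 154 155 154 159 158 154  53  21  21
   12  18  56  98]
 [157 156 155 152 149 153 153 153 151 154 152 152 153 155 137  36  21  23
   26  44  99  79]
 [157 160 155 154 151 152 152 152 152 151 152 152 153 153 114  43  71  91
  122 131 130  45]
 [
[... 693 characters left out ...]
2  93  85  86 107 152 157 158
  154 159 156 154]
 [157 153 151 151 152 157 154 152 152 150 151 154 153 153 152 156 151 152
  155 157 156 155]
 [156 151 148 150 152 153 153 155 155 156 152 142 146 152 154 158 153 151
  155 157 157 156]
 [154 155 157 151 154 158 158 155 155 156 140 130 119 150 154 156 156 157
  158 156 154 155]
 [157 157 158 157 159 163 161 158 153 152 111  84 101 155 155 152 151 159
  157 154 156 154]
 [162 154 156 153 154 159 159 156 158 158  99  80 112 151 152 153 153 157
  155 155 152 155]
 [154 156 154 154 152 153 153 156 153 148  95  78 126 153 151 156 154 158
  157 155 156 156]
 [153 153 153 151 152 153 153 153 156 141  90  73 131 155 152 154 156 155
  155 157 156 155]]
```

Scene pixels show the eye's hole at about (254,233), directly over the tip at (256,247). I lower it onto the hook.

Request:
{"name": "carry_out", "arguments": {"plan": [[0.022,0,0.047,0,0,0],[0.022,0,0.047,0,0,0],[0.022,0,0.047,0,0,0],[0.022,0,0.047,0,0,0],[0.022,0,0.046,0,0,0],[0.023,0,0.046,0,0,0],[0,0,0,0,0,0],[0,0,0,0,0,0]]}}

```text
time_s: 72.3
tool_pos: [0.6084, -0.1057, 0.1948]
tool_rot: [0.215, 0.014, 0.977, -0.002]
wrist_force: [-0.5, -0.6, -1.0]
finger_gap: 0.176
finger_force: 30.0
```

Request:
{"name": "carry_out", "arguments": {"plan": [[0.004,0,0.047,0,0,0],[0.004,0,0.047,0,0,0],[0.004,0,0.047,0,0,0],[0.004,0,0.047,0,0,0],[0.004,0,0.045,0,0,0],[0,0,0,0,0,0],[0,0,0,0,0,0],[0,0,0,0,0,0]]}}

```text
time_s: 73.3
tool_pos: [0.6163, -0.1059, 0.1729]
tool_rot: [0.215, 0.014, 0.977, -0.003]
wrist_force: [-1.0, 0.2, -1.0]
finger_gap: 0.179
finger_force: 30.0
```

```bash
python3 -c "
from hook import *
hk(A)"
```

```text
t 73.3 eye-tip [  8.   -0.  -22.7] tilt 24.8 toolx [-0.908  0.    -0.42 ] tooly [-0.     1.     0.001] F [-1.   0.2 -1. ] q [ 0.15  0.29 -0.03  2.04 -0.08  0.39  1.73] gap 0.179
```

Request:
{"name": "carry_out", "arguments": {"plan": [[0.005,0,0.051,0,0,0],[0.005,0,0.051,0,0,0],[0.004,0,0.051,0,0,0],[-0.006,0,0.035,0,0,0],[-0.006,0,0.035,0,0,0],[-0.007,0,0.035,0,0,0],[0,0,0,0,0,0],[0,0,0,0,0,0]]}}

```text
time_s: 74.3
tool_pos: [0.6278, -0.1062, 0.1497]
tool_rot: [0.215, 0.014, 0.976, -0.003]
wrist_force: [0.8, 0.0, 2.5]
finger_gap: 0.178
finger_force: 30.0
```

```bash
python3 -c "
from hook import *
hk(A)"
```

```text
t 74.3 eye-tip [ 19.5   0.  -45.9] tilt 24.8 toolx [-0.907  0.    -0.42 ] tooly [-0.     1.     0.001] F [0.8 0.  2.5] q [ 0.15  0.34 -0.04  2.03 -0.08  0.34  1.73] gap 0.178
```

Request:
{"name": "carry_out", "arguments": {"plan": [[-0.018,0,0.05,0,0,0],[-0.019,0,0.05,0,0,0],[-0.027,0,0.046,0,0,0],[-0.027,0,0.046,0,0,0],[-0.034,0,0.041,0,0,0],[-0.034,0,0.04,0,0,0],[0,0,0,0,0,0],[0,0,0,0,0,0]]}}

```text
time_s: 75.3
tool_pos: [0.6531, -0.1051, 0.1307]
tool_rot: [0.214, 0.013, 0.977, -0.002]
wrist_force: [-1.7, 5.0, 2.1]
finger_gap: 0.178
finger_force: 30.0
```

```bash
python3 -c "
from hook import *
hk(A)
im=snapshot('scene'); cv2.imwrite('pics/scene5.png',im[:,:,::-1])
p=px(cam('scene'),A)[0].astype(int); print(im[p[1]-14:p[1]+50:2,p[0]-30:p[0]+16:2].mean(2).astype(int))
"
```

```text
t 75.3 eye-tip [ 44.7   1.9 -65. ] tilt 24.7 toolx [-0.908 -0.002 -0.418] tooly [-0.003  1.     0.002] F [-1.7  5.   2.1] q [ 0.14  0.4  -0.03  1.99 -0.08  0.32  1.73] gap 0.178
[[161 158 157 158 162 149  84  47  35  35  45  47  44  48  74  84  86  77
   52  31  33  36  41]
 [163 166 159 160 156 153 153  61  32  33  35  43  44  40  41  55  77  82
   84  66  43  36  35]
 [160 159 161 160 161 158 139  46  32  31  35  35  39  35  40  43  25  30
   61  82  83  54  39]
 [161 165 158 158 156 157 116  40  36  38  34  36  31  46  76  60  30  17
   22  40  76  86  75]
 [159 159 156 157 155 158 158 125  58  34  30  35  33  62  77  86  63  25
   23  21  26  63  86]
 [162 163 161 159 163 159 154 155 153  91  36  37  37  51  54  73  86  81
   44  22  34  41  48]
 [162 163 164 163 160 156 153 155 156 154 127  57  27  40  49  95  77  80
   79  46  37  42  40]
 [165 162 163 164 161 160 162 156 156 161 161 152 109 132 111 136  94  48
   52  33  36  42  41]
 [163 158 156 163 160 162 161 161 165 164 164 162 155 155  90  87  50  19
   30  34  38  37  46]
 [158 157 161 161 164 163 158 160 158 164 164 165
[... 1482 characters left out ...]
 22  14  11  12  39]
 [166 180 182 184 187 184 179 161 157 155 158 162 160 164 164 138  71  44
   25  17  11  21  82]
 [ 89 140 175 183 184 185 183 170 147 159 161 164 159 163 162 160 111  44
   22  15  54 137 160]
 [ 84  87 118 169 182 181 154  92 133 158 165 162 164 165 160 155 132  72
   47  59  69 143 163]
 [ 82  81  83  95 151 134  85  81 119 161 157 158 162 161 163 162 134  64
   56  62  61 104 158]
 [ 83  80  81  83  87  84  79  80 105 164 158 162 163 159 164 162 156  97
   60  54  64 112 151]
 [141 100  80  80  82  81  77  77  84 162 159 160 158 165 158 155 158 155
   76  55  77 138 146]
 [116 142 111  83  82  82  79  79 102 159 160 158 158 162 166 166 163 163
  153  91  93  78  90]]
```

Request:
{"name": "carry_out", "arguments": {"plan": [[0,0,0,0,0,0],[0,0,0,0,0,0],[0,0,0,0,0,0],[0,0,0,0,0,0],[0.08,0,0,0,0,0],[0.12,0,-0.02,0,0,0],[0.15,0,-0.15,0,0,0],[0.15,0,-0.2,0,0,0]], "fingers": 0.6}}

```text
time_s: 76.35
tool_pos: [0.5904, -0.1065, 0.1429]
tool_rot: [0.213, 0.015, 0.977, -0.003]
wrist_force: [-0.3, 0.2, 0.0]
finger_gap: 0.599
finger_force: 0.0
```

Request:
{"name": "carry_out", "arguments": {"plan": [[0.15,0,-0.3,0,0,0],[0.15,0,-0.3,0,0,0],[0,0,-0.4,0,0,0],[0,0,-0.5,0,0,0],[0,0,0,0,0.05,0],[0,0,0,0,0.05,0],[0,0,0,0,0.05,0],[0,0,0,0,0.055,0]]}}

```text
time_s: 77.35
tool_pos: [0.5011, -0.1042, 0.2674]
tool_rot: [-0.0, 0.015, 1.0, 0.0]
wrist_force: [0.4, -0.2, -0.2]
finger_gap: 0.601
finger_force: 0.0
```

```bash
cat > hang.py <<'E'
from h import *
from hook import A,B
sc=snapshot("scene"); old=cv2.imread("pics/scene0.png")[:,:,::-1]
d=cv2.GaussianBlur(cv2.absdiff(sc,old),(3,3),0).max(2)
C=cam("scene")
for n,P in (("A",A),("B",B)):
    S=R.from_euler('z',-1.6,degrees=True)
    for z in (10,-10,-38,-60,-80,-100,-120,-135):
        row=[]
        for y in range(-30,31,5):
            p=px(C,np.array(P)+S.apply([.014,y/1e3,z/1e3]))[0]; row.append(int(d[int(round(p[1])),int(round(p[0]))]))
        print(n,z,row)
print(env.state()["tool_pos"],env.state()["time_s"],env.state()["joint_positions"].round(2))
E
python3 hang.py
```

```text
A 10 [40, 8, 8, 8, 9, 7, 8, 6, 6, 4, 7, 8, 9]
A -10 [9, 8, 8, 7, 7, 8, 8, 7, 4, 7, 9, 9, 8]
A -38 [7, 44, 66, 71, 44, 26, 35, 42, 54, 28, 6, 8, 7]
A -60 [21, 12, 8, 24, 20, 37, 77, 80, 8, 8, 8, 9, 8]
A -80 [7, 10, 18, 73, 89, 89, 93, 77, 20, 8, 9, 8, 9]
A -100 [7, 8, 10, 61, 90, 92, 91, 78, 27, 8, 7, 8, 9]
A -120 [8, 7, 9, 51, 88, 93, 94, 82, 22, 5, 18, 8, 9]
A -135 [9, 8, 43, 80, 92, 93, 66, 28, 72, 73, 19, 9, 9]
B 10 [8, 8, 6, 7, 5, 6, 6, 8, 6, 4, 5, 8, 8]
B -10 [8, 7, 8, 9, 6, 7, 7, 8, 5, 7, 8, 7, 6]
B -38 [8, 7, 9, 9, 7, 5, 7, 9, 9, 7, 8, 9, 8]
B -60 [7, 7, 7, 7, 9, 9, 8, 9, 7, 8, 8, 8, 8]
B -80 [8, 8, 8, 8, 9, 7, 8, 8, 7, 8, 8, 7, 7]
B -100 [8, 8, 8, 9, 8, 9, 7, 8, 8, 7, 7, 7, 7]
B -120 [9, 8, 8, 9, 8, 9, 10, 8, 8, 9, 8, 9, 10]
B -135 [9, 9, 9, 10, 10, 9, 9, 10, 9, 10, 9, 9, 9]
[ 0.5038437  -0.10385411  0.26709061] 77.4 [ 0.17  0.18 -0.06  1.86  0.01  1.1   1.65]
```

Spanner 1 hangs straight down on hook A. On to spanner 2.

```bash
python3 -c "
from h import *
pose([.4647,-.4046,.0125],183.0)"
```

```text
turn [ 0.    -0.001 -0.039] then shift [ 0.548 -2.983  2.546] tcp [ 0.5038 -0.1039  0.2671] q [ 0.17  0.18 -0.06  1.86  0.01  1.1   1.65]
```

Request:
{"name": "carry_out", "arguments": {"plan": [[0,0,0,0,0,-0.039],[0.091,-0.497,0,0,0,0],[0.091,-0.497,0,0,0,0],[0.091,-0.497,0,0,0,0],[0.091,-0.497,0,0,0,0],[0.091,-0.497,0,0,0,0],[0.093,-0.498,0,0,0,0],[0,0,0,0,0,0]], "fingers": 0.4}}

```text
time_s: 78.4
tool_pos: [0.4597, -0.409, 0.2662]
tool_rot: [0.001, -0.022, 1.0, -0.001]
wrist_force: [-0.3, -0.4, 0.4]
finger_gap: 0.399
finger_force: 0.0
```

Request:
{"name": "carry_out", "arguments": {"plan": [[0,0,0.5,0,0,0],[0,0,0.5,0,0,0],[0,0,0.5,0,0,0],[0,0,0.4,0,0,0],[0,0,0,0,0,0],[0,0,0,0,0,0],[0,0,0,0,0,0],[0,0,0,0,0,0]]}}

```text
time_s: 79.4
tool_pos: [0.4652, -0.404, 0.0788]
tool_rot: [0.003, -0.027, 1.0, -0.001]
wrist_force: [0.4, -0.1, -0.1]
finger_gap: 0.399
finger_force: 0.0
```

```bash
python3 -c "
from h import *
pose([.4647,-.4046,.0125],183.0)"
```

```text
turn [-0.001  0.003  0.001] then shift [ 0.005 -0.005  0.663] tcp [ 0.4652 -0.404   0.0788] q [ 0.58  0.54  0.09  1.83 -0.07  0.78  2.33]
```

Request:
{"name": "carry_out", "arguments": {"plan": [[0.005,-0.005,0.3,-0.001,0.003,0.001],[0,0,0.25,0,0,0],[0,0,0.113,0,0,0],[0,0,0,0,0,0],[0,0,0,0,0,0],[0,0,0,0,0,0],[0,0,0,0,0,0],[0,0,0,0,0,0]]}}

```text
time_s: 80.4
tool_pos: [0.4644, -0.4043, 0.0115]
tool_rot: [-0.001, -0.026, 1.0, 0.001]
wrist_force: [-0.2, 0.4, 4.9]
finger_gap: 0.396
finger_force: 2.8
```

Request:
{"name": "carry_out", "arguments": {"plan": [[0,0,0,0,0,0],[0,0,0,0,0,0],[0,0,0,0,0,0],[0,0,0,0,0,0],[0,0,0,0,0,0],[0,0,0,0,0,0],[0,0,-0.2,0,0,0],[0,0,-0.4,0,0,0]], "fingers": 0.0}}

```text
time_s: 81.4
tool_pos: [0.4625, -0.4021, 0.0698]
tool_rot: [-0.004, -0.026, 1.0, 0.004]
wrist_force: [0.7, -0.4, -0.8]
finger_gap: 0.181
finger_force: 30.0
```

Request:
{"name": "carry_out", "arguments": {"plan": [[0,0,-0.5,0,0,0],[0,0,-0.5,0,0,0],[0,0,-0.5,0,0,0],[0,0,-0.5,0,0,0],[0,0,-0.3,0,0,0.038],[-0.16,0.422,0,0,0,0],[-0.16,0.422,0,0,0,0],[-0.16,0.422,0,0,0,0]]}}

```text
time_s: 82.4
tool_pos: [0.5158, -0.2773, 0.3012]
tool_rot: [-0.002, 0.014, 1.0, 0.002]
wrist_force: [1.2, -0.8, -1.3]
finger_gap: 0.177
finger_force: 30.0
```

Request:
{"name": "carry_out", "arguments": {"plan": [[-0.16,0.422,0,0,0,0],[-0.16,0.422,0,0,0,0],[0,0,0,0,-0.052,0],[0,0,0,0,-0.052,0],[0,0,0,0,-0.052,0],[0,0,0,0,-0.052,0],[0,0,0,0,0,0],[0,0,0,0,0,0]]}}

```text
time_s: 83.4
tool_pos: [0.5509, -0.1956, 0.3016]
tool_rot: [0.214, 0.013, 0.977, -0.002]
wrist_force: [0.5, 0.1, 0.0]
finger_gap: 0.177
finger_force: 30.0
```

```bash
python3 -c "
from hook import *
to(B,(0,0,30)); s=env.state(); pose(s['tool_pos'],178.4,-25)"
```

```text
t 83.4 eye-tip [-54.7  -1.2 105.9] tilt 24.7 toolx [-0.908 -0.    -0.419] tooly [-0.001  1.     0.003] F [0.5 0.1 0. ] q [ 0.34  0.09  0.    1.96 -0.2   0.7   2.01] gap 0.177
 shift [-0.179  0.009  0.919]
turn [ 0.001 -0.002  0.   ] then shift [0. 0. 0.] tcp [ 0.5509 -0.1956  0.3016] q [ 0.34  0.09  0.    1.96 -0.2   0.7   2.01]
```

Request:
{"name": "carry_out", "arguments": {"plan": [[-0.045,0.002,0.23,0,0,0],[-0.045,0.002,0.23,0,0,0],[-0.045,0.002,0.23,0,0,0],[-0.044,0.003,0.229,0,0,0],[0,0,0,0,0,0],[0,0,0,0,0,0],[0,0,0,0,0,0],[0,0,0,0,0,0]]}}

```text
time_s: 84.4
tool_pos: [0.6054, -0.1966, 0.2261]
tool_rot: [0.215, 0.014, 0.976, -0.002]
wrist_force: [-0.2, -0.2, -2.0]
finger_gap: 0.176
finger_force: 30.0
```

```bash
python3 -c "
from hook import *
to(B,(0,0,0)); to(B,(8,0,-22))
im=snapshot('scene')
C=cam('scene'); s=env.state();e=s['tool_pos']+rot(s['tool_rot']).apply([-.0485,0,.0048]); print(px(C,e).round(1))
p=px(C,B)[0].astype(int); print(p,im[p[1]-28:p[1]+8:2,p[0]-20:p[0]+20:2].mean(2).astype(int))
"
```

```text
t 84.4 eye-tip [-0.2 -0.7 30.5] tilt 24.9 toolx [-0.907  0.001 -0.42 ] tooly [-0.     1.     0.002] F [-0.2 -0.2 -2. ] q [ 0.32  0.25 -0.01  1.95 -0.22  0.54  2.01] gap 0.176
 shift [0.126 0.007 0.278]
t 84.4 eye-tip [-0.2 -0.7 30.5] tilt 24.9 toolx [-0.907  0.001 -0.42 ] tooly [-0.     1.     0.002] F [-0.2 -0.2 -2. ] q [ 0.32  0.25 -0.01  1.95 -0.22  0.54  2.01] gap 0.176
 shift [0.146 0.006 0.511]
[[217.8 208.1]]
[219 223] [[160 159 156 154 154 158 160 158 158 159 159 154 160 158 137  33  30  20
   21  25]
 [162 160 158 157 156 162 159 161 155 155 158 158 154 159 112  26  27  20
   15  12]
 [156 162 159 159 156 156 160 162 155 158 159 158 156 156  90  21  16  25
   15  23]
 [155 158 154 158 161 160 158 158 155 158 158 155 156 154  55  43  50  66
   85  96]
 [159 157 156 159 149 135 136 132 138 139 151 155 153 143 124 127 129 132
  135 101]
 [157 154 157 145 135 120  81  80  93 104 125 130 130 134 136 136 133 134
  128  91]
 [153 152 153 121 132 111  74  84  84  92  99 111 126 129 127 115  95  70
   66  46]
 [155 158 154 112 118 129 133 146 148 147 125 103 110 129 105  57  58  67
 
[... 160 characters left out ...]
 158 156
  155 154]
 [158 157 156 153 152 156 139 104  95  82  76  67  72  90 142 155 154 157
  159 157]
 [154 150 154 153 155 157 155 155 155 151 152 147 154 153 156 157 154 154
  157 152]
 [154 156 157 155 156 157 153 156 157 157 154 155 155 157 156 155 155 157
  158 155]
 [154 156 157 156 154 153 152 152 153 152 149 145 154 155 156 154 151 156
  153 154]
 [158 160 160 154 155 152 156 157 151 142 134 120 153 158 154 152 152 152
  152 154]
 [160 158 159 157 151 152 154 153 147 126  87  74 149 154 154 157 154 154
  158 157]
 [159 152 153 159 154 156 154 154 151 127  84  83 145 151 157 157 154 152
  154 155]
 [153 153 152 160 157 155 158 156 153 121  84  85 149 153 153 152 155 156
  158 156]]
```

The eye's hole is over tip B, with the same offset as for hook A. I lower it and pivot.

Request:
{"name": "carry_out", "arguments": {"plan": [[0.021,0.003,0.046,0,0,0],[0.021,0.003,0.046,0,0,0],[0.021,0,0.046,0,0,0],[0.021,0,0.046,0,0,0],[0.021,0,0.047,0,0,0],[0.021,0,0.047,0,0,0],[0,0,0,0,0,0],[0,0,0,0,0,0]]}}

```text
time_s: 85.45
tool_pos: [0.6057, -0.1957, 0.1948]
tool_rot: [0.215, 0.014, 0.977, -0.002]
wrist_force: [-0.4, -0.7, -1.3]
finger_gap: 0.178
finger_force: 30.0
```

Request:
{"name": "carry_out", "arguments": {"plan": [[0.004,0,0.047,0,0,0],[0.004,0,0.047,0,0,0],[0.004,0,0.047,0,0,0],[0.004,0,0.047,0,0,0],[0.004,0,0.045,0,0,0],[0,0,0,0,0,0],[0,0,0,0,0,0],[0,0,0,0,0,0]]}}

```text
time_s: 86.45
tool_pos: [0.6136, -0.1959, 0.1729]
tool_rot: [0.215, 0.014, 0.977, -0.002]
wrist_force: [0.6, -0.9, -1.7]
finger_gap: 0.18
finger_force: 30.0
```

```bash
python3 -c "
from hook import *
hk(B)"
```

```text
t 86.45 eye-tip [  8.    0.2 -22.7] tilt 24.8 toolx [-0.908  0.001 -0.42 ] tooly [-0.001  1.     0.002] F [ 0.6 -0.9 -1.7] q [ 0.33  0.32 -0.04  1.98 -0.25  0.43  2.04] gap 0.18
```

Request:
{"name": "carry_out", "arguments": {"plan": [[0.005,0,0.051,0,0,0],[0.005,0,0.051,0,0,0],[0.004,0,0.051,0,0,0],[-0.006,0,0.035,0,0,0],[-0.006,0,0.035,0,0,0],[-0.007,0,0.035,0,0,0],[-0.018,0,0.05,0,0,0],[-0.019,0,0.05,0,0,0]]}}

```text
time_s: 87.45
tool_pos: [0.6325, -0.1964, 0.1417]
tool_rot: [0.215, 0.014, 0.977, -0.002]
wrist_force: [-1.9, -0.0, 3.6]
finger_gap: 0.179
finger_force: 30.0
```

Request:
{"name": "carry_out", "arguments": {"plan": [[-0.013,0,0.023,0,0,0],[-0.014,0,0.023,0,0,0],[0,0,0,0,0,0],[0,0,0,0,0,0],[0,0,0,0,0,0],[0,0,0,0,0,0],[0,0,0,0,0,0],[0,0,0,0,0,0]]}}

```text
time_s: 88.45
tool_pos: [0.6367, -0.1963, 0.1389]
tool_rot: [0.215, 0.014, 0.977, -0.002]
wrist_force: [-1.5, 0.6, 0.8]
finger_gap: 0.176
finger_force: 30.0
```

Request:
{"name": "carry_out", "arguments": {"plan": [[0,0,0,0,0,0],[0,0,0,0,0,0],[0,0,0,0,0,0],[0,0,0,0,0,0],[0.08,0,0,0,0,0],[0.12,0,-0.02,0,0,0],[0.15,0,-0.15,0,0,0],[0.15,0,-0.2,0,0,0]], "fingers": 0.6}}

```text
time_s: 89.45
tool_pos: [0.5738, -0.1947, 0.1514]
tool_rot: [0.214, 0.014, 0.977, -0.002]
wrist_force: [-1.0, -0.3, -0.6]
finger_gap: 0.598
finger_force: 0.0
```

Request:
{"name": "carry_out", "arguments": {"plan": [[0.15,0,-0.3,0,0,0],[0.15,0,-0.3,0,0,0],[0,0,-0.4,0,0,0],[0,0,-0.5,0,0,0],[0,0,0,0,0.05,0],[0,0,0,0,0.05,0],[0,0,0,0,0.05,0],[0,0,0,0,0.055,0]]}}

```text
time_s: 90.45
tool_pos: [0.4843, -0.1929, 0.276]
tool_rot: [0.0, 0.014, 1.0, 0.001]
wrist_force: [0.6, 0.5, 0.1]
finger_gap: 0.601
finger_force: 0.0
```

Request:
{"name": "carry_out", "arguments": {"plan": [[0,0,0,0,0,0],[0,0,0,0,0,0],[0,0,0,0,0,0],[0,0,0,0,0,0],[0,0,0,0,0,0],[0,0,0,0,0,0],[0,0,0,0,0,0],[0,0,0,0,0,0]]}}

```text
time_s: 91.45
tool_pos: [0.4858, -0.1926, 0.2751]
tool_rot: [0.002, 0.014, 1.0, 0.001]
wrist_force: [1.1, 0.5, -0.8]
finger_gap: 0.599
finger_force: 0.0
```

```bash
python3 hang.py; python3 -c "
from h import *
a=snapshot('scene'); b=[snapshot('scene') for i in range(8)][-1]
d=cv2.GaussianBlur(cv2.absdiff(a,b),(3,3),0).max(2)[180:330,150:310]; print('motion',d.max())
n=cv2.GaussianBlur(cv2.absdiff(b,cv2.imread('pics/scene0.png')[:,:,::-1]),(3,3),0).max(2)>35
N,_,st,ce=cv2.connectedComponentsWithStats(n.astype(np.uint8)); print([(st[i].tolist()) for i in range(1,N) if st[i,4]>25])"
```

```text
A 10 [38, 5, 6, 5, 5, 4, 6, 5, 4, 3, 5, 6, 6]
A -10 [5, 6, 6, 5, 6, 6, 6, 5, 4, 5, 6, 7, 6]
A -38 [4, 43, 68, 70, 46, 28, 38, 43, 55, 28, 4, 5, 5]
A -60 [21, 12, 6, 20, 18, 35, 77, 77, 4, 6, 6, 7, 6]
A -80 [6, 12, 28, 81, 90, 89, 93, 62, 8, 7, 6, 5, 6]
A -100 [5, 11, 25, 78, 91, 93, 90, 64, 9, 7, 4, 6, 5]
A -120 [5, 9, 25, 78, 91, 93, 92, 66, 9, 3, 5, 6, 7]
A -135 [5, 5, 45, 88, 91, 90, 58, 19, 62, 35, 6, 6, 6]
B 10 [5, 8, 30, 35, 55, 66, 49, 6, 4, 3, 4, 5, 5]
B -10 [6, 6, 6, 6, 4, 5, 5, 5, 4, 5, 6, 7, 4]
B -38 [20, 47, 54, 50, 15, 25, 29, 15, 5, 5, 5, 6, 6]
B -60 [10, 6, 16, 21, 56, 84, 63, 21, 5, 5, 6, 5, 6]
B -80 [37, 69, 78, 87, 80, 31, 5, 5, 5, 5, 6, 5, 6]
B -100 [67, 80, 79, 79, 54, 8, 4, 6, 6, 5, 5, 5, 5]
B -120 [6, 9, 11, 9, 5, 5, 7, 7, 6, 7, 6, 7, 7]
B -135 [5, 5, 6, 7, 7, 7, 7, 7, 6, 7, 5, 7, 6]
[ 0.48581271 -0.19256849  0.27508372] 91.5 [ 0.36  0.18 -0.07  1.84  0.01  1.12  1.83]
motion 87
[[268, 0, 9, 5, 34], [466, 0, 45, 68, 1953], [539, 0, 11, 16, 29], [548, 0, 39, 27, 751], [595, 0, 11, 11, 51], [280, 4, 7, 6, 28], [261, 7, 13, 14, 117], [489, 11, 86, 86, 2756], [227, 45, 110, 119, 6370], [466, 68, 17, 19, 111], [466, 82, 15, 13, 54], [495, 89, 15, 14, 56], [453, 114, 20, 17, 178], [488, 120, 18, 13, 126], [443, 125, 6, 11, 39], [500, 138, 5, 8, 27], [207, 193, 44, 24, 173], [233, 213, 51, 27, 179], [206, 217, 16, 7, 52], [292, 217, 16, 22, 284], [235, 227, 11, 6, 37], [205, 236, 7, 7, 31], [268, 240, 21, 24, 307], [210, 244, 14, 27, 194], [323, 244, 23, 15, 220], [241, 260, 9, 7, 42], [246, 267, 18, 48, 446], [373, 281, 200, 145, 10203], [345, 282, 16, 13, 119], [340, 288, 25, 19, 233], [433, 303, 29, 18, 153], [416, 324, 21, 13, 110]]
```

Spanner 2 is still swinging, so I let it settle.

Request:
{"name": "carry_out", "arguments": {"plan": [[0,0,0,0,0,0],[0,0,0,0,0,0],[0,0,0,0,0,0],[0,0,0,0,0,0],[0,0,0,0,0,0],[0,0,0,0,0,0],[0,0,0,0,0,0],[0,0,0,0,0,0]]}}

```text
time_s: 92.95
tool_pos: [0.4857, -0.1926, 0.2751]
tool_rot: [0.002, 0.014, 1.0, 0.001]
wrist_force: [-0.5, -0.4, 0.2]
finger_gap: 0.598
finger_force: 0.0
```

Request:
{"name": "carry_out", "arguments": {"plan": [[0,0,0,0,0,0],[0,0,0,0,0,0],[0,0,0,0,0,0],[0,0,0,0,0,0],[0,0,0,0,0,0],[0,0,0,0,0,0],[0,0,0,0,0,0],[0,0,0,0,0,0]]}}

```text
time_s: 93.95
tool_pos: [0.4858, -0.1926, 0.2751]
tool_rot: [0.002, 0.014, 1.0, 0.001]
wrist_force: [-0.4, 0.7, 0.3]
finger_gap: 0.601
finger_force: 0.0
```

Request:
{"name": "carry_out", "arguments": {"plan": [[0,0,0,0,0,0],[0,0,0,0,0,0],[0,0,0,0,0,0],[0,0,0,0,0,0],[0,0,0,0,0,0],[0,0,0,0,0,0],[0,0,0,0,0,0],[0,0,0,0,0,0]]}}

```text
time_s: 94.95
tool_pos: [0.4858, -0.1926, 0.2751]
tool_rot: [0.002, 0.014, 1.0, 0.001]
wrist_force: [-0.0, -0.4, -0.4]
finger_gap: 0.601
finger_force: 0.0
```

Request:
{"name": "carry_out", "arguments": {"plan": [[0,0,0,0,0,0],[0,0,0,0,0,0],[0,0,0,0,0,0],[0,0,0,0,0,0],[0,0,0,0,0,0],[0,0,0,0,0,0],[0,0,0,0,0,0],[0,0,0,0,0,0]]}}

```text
time_s: 95.95
tool_pos: [0.4858, -0.1926, 0.2751]
tool_rot: [0.002, 0.014, 1.0, 0.001]
wrist_force: [0.8, -0.3, 0.2]
finger_gap: 0.6
finger_force: 0.0
```

Request:
{"name": "carry_out", "arguments": {"plan": [[0,0,0,0,0,0],[0,0,0,0,0,0],[0,0,0,0,0,0],[0,0,0,0,0,0],[0,0,0,0,0,0],[0,0,0,0,0,0],[0,0,0,0,0,0],[0,0,0,0,0,0]]}}

```text
time_s: 96.95
tool_pos: [0.4858, -0.1926, 0.2751]
tool_rot: [0.002, 0.014, 1.0, 0.001]
wrist_force: [-0.9, 0.9, 1.0]
finger_gap: 0.601
finger_force: 0.0
```

```bash
cat > mot.py <<'E'
from h import *
a=snapshot('scene'); w=[]
for i in range(16): b=snapshot('scene'); w.append(int(cv2.GaussianBlur(cv2.absdiff(a,b),(3,3),0).max(2)[180:330,150:310].max()))
print('motion',w)
E
python3 mot.py; python3 hang.py | grep B
```

```text
motion [5, 5, 5, 5, 5, 5, 6, 5, 5, 6, 5, 5, 5, 5, 5, 8]
B 10 [4, 8, 29, 35, 54, 66, 50, 6, 4, 4, 3, 6, 5]
B -10 [5, 6, 6, 6, 5, 5, 5, 5, 4, 5, 6, 6, 4]
B -38 [20, 36, 43, 41, 12, 25, 31, 26, 6, 5, 5, 5, 7]
B -60 [9, 6, 19, 20, 46, 88, 85, 42, 5, 5, 5, 6, 6]
B -80 [10, 53, 88, 92, 89, 87, 46, 7, 4, 5, 5, 5, 5]
B -100 [11, 64, 81, 87, 89, 77, 60, 16, 6, 5, 5, 4, 4]
B -120 [7, 9, 12, 10, 6, 9, 6, 7, 7, 7, 6, 7, 7]
B -135 [6, 7, 6, 7, 8, 7, 6, 7, 6, 7, 6, 6, 6]
```

Run:
```python
from h import *
C=cam("top"); t=snapshot("top"); o=cv2.imread("pics/top0.png")[:,:,::-1]
d=cv2.GaussianBlur(cv2.absdiff(t,o),(3,3),0).max(2)
n=(d>18).astype(np.uint8); N,_,st,ce=cv2.connectedComponentsWithStats(n)
for i in range(1,N):
    if st[i,4]>15: print(st[i].tolist(),onz(C,ce[i],.17)[0].round(3))
from hook import A,B
S=R.from_euler('z',-1.6,degrees=True)
for P in (A,B):
    for x in range(-10,60,5): print(x,[int(d[tuple(px(C,np.array(P)+S.apply([x/1e3,y/1e3,-.04]))[0].round().astype(int)[::-1])]) for y in range(-24,25,6)])
print(env.state()["time_s"])
```

```text
[71, 53, 7, 6, 17] [0.854 0.396 0.17 ]
[52, 56, 14, 14, 56] [0.842 0.423 0.17 ]
[390, 62, 7, 5, 17] [ 0.845 -0.18   0.17 ]
[409, 62, 6, 8, 16] [ 0.842 -0.214  0.17 ]
[444, 63, 8, 9, 26] [ 0.84 -0.28  0.17]
[455, 63, 6, 5, 21] [ 0.843 -0.298  0.17 ]
[478, 63, 8, 12, 61] [ 0.838 -0.341  0.17 ]
[508, 62, 5, 8, 16] [ 0.844 -0.392  0.17 ]
[291, 64, 5, 9, 17] [0.836 0.001 0.17 ]
[415, 64, 8, 10, 28] [ 0.836 -0.226  0.17 ]
[45, 66, 8, 5, 16] [0.831 0.442 0.17 ]
[487, 69, 10, 11, 39] [ 0.825 -0.358  0.17 ]
[512, 69, 11, 9, 35] [ 0.828 -0.405  0.17 ]
[444, 71, 3, 9, 20] [ 0.824 -0.274  0.17 ]
[377, 72, 13, 7, 43] [ 0.823 -0.163  0.17 ]
[408, 72, 20, 9, 49] [ 0.82  -0.224  0.17 ]
[450, 74, 14, 7, 42] [ 0.82  -0.295  0.17 ]
[276, 139, 20, 20, 79] [0.691 0.011 0.17 ]
[268, 151, 16, 14, 67] [0.671 0.033 0.17 ]
[339, 151, 25, 21, 272] [ 0.666 -0.105  0.17 ]
[383, 151, 21, 23, 251] [ 0.663 -0.184  0.17 ]
[406, 156, 9, 7, 43] [ 0.671 -0.212  0.17 ]
[287, 158, 8, 5, 16] [0.668 0.003 0.17 ]
[275, 163, 15, 5, 38] [0.658 0.017 0.17 ]
[83, 174, 164, 134, 10909] [0.519 0.247 0.17 ]
[332, 200, 237, 280, 37
[... 1095 characters left out ...]
12, 12, 11, 14, 12, 12, 10, 9]
45 [11, 11, 13, 12, 13, 12, 11, 11, 10]
50 [12, 11, 12, 11, 13, 11, 13, 12, 6]
55 [12, 11, 12, 11, 13, 10, 11, 9, 8]
-10 [14, 15, 15, 10, 10, 12, 10, 12, 11]
-5 [15, 15, 15, 12, 10, 36, 39, 13, 15]
0 [14, 15, 15, 10, 23, 24, 47, 47, 22]
5 [13, 15, 14, 9, 22, 37, 43, 45, 28]
10 [15, 14, 15, 13, 10, 45, 46, 37, 13]
15 [14, 21, 31, 12, 12, 33, 44, 10, 11]
20 [14, 59, 55, 20, 13, 31, 29, 13, 12]
25 [12, 9, 9, 25, 24, 34, 23, 12, 11]
30 [16, 11, 13, 28, 27, 57, 22, 10, 11]
35 [15, 14, 13, 11, 14, 6, 11, 10, 11]
40 [15, 16, 11, 9, 13, 5, 10, 11, 13]
45 [16, 15, 7, 11, 12, 12, 12, 11, 11]
50 [14, 12, 8, 10, 14, 12, 11, 11, 13]
55 [14, 7, 8, 9, 13, 11, 12, 12, 12]
97.9
```

```bash
python3 -c "
from cell import env
print(env.finish_job())"
```

```text
the job is handed in; nothing more can be done
None
```

I've handed the job in: the eyepiece, the lens and both cassettes stand in their nests, the lid is closed over them, and both spanners hang at rest on the hooks. The finish call returned no verdict.

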